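# Lock the jar clamp of a ball mill with its R-clip

### The arm

A 6-joint arm with a two-finger parallel gripper is mounted at the origin on a cart in front of the work surface, level with it; the furniture and walls round the work are solid. World frame = base frame: x ahead of the robot, y to its left, z up, the work surface at z = 0. Lengths are in m, angles in rad, forces in N, time in s.
With the tool pointing down it reaches from about 0.4 to 0.825 m from the base axis. Payload 7 kg.
Tool frame: the origin (TCP) lies midway between the tips of the shut fingers; the grasp point (between the pads) lies 19 mm behind it; z points along the fingers, x is the direction in which the jaws open and shut, and the axes are right-handed (so a half turn about z gives the same grasp; the last joint's range is limited). The gripper opens to 88 mm and grips with 3 to 60 N. Pads are 19 mm wide; open, the fingers measure 130 mm over their backs; the gripper's body (78 mm by 193 mm) begins 47 mm behind the grasp point.
Start: joints at [-1.052, 0.359, 0.012, 0, -1.224, -0.288], TCP at [0.154, -0.657, 0.227] pointing down, gripper open.
Joint ranges: [-3.07, 3.07], [-1.43, 2.12], [-1.02, 1.25], [-3.03, 1.67], [-3.05, -0], [-3.03, 3.03]. Speed limits (rad/s): [2.39, 2.39, 3.01, 3.14, 3.14, 3.14].

### API

Orientations are given as [roll, pitch, yaw] about the fixed x, y, z axes, in that order (R = Rz(yaw) Ry(pitch) Rx(roll)).
In Python, from station import arm, viewer, ticket gives the robot as it stands. The module is installed in compiled form; this text tells all that it offers.
- The arm moves only by the tool step_arm, never from a script. Its argument "targets" is a list of rows, each a list of 3 entries, a list of its own where there are three numbers: the shift along the tool's x, y, z in m, then the turn, a rotation vector about the tool's x, y, z in degrees, then the opening, from -1 (shut) to 1 (fully open), so that 0 is half open. A call has exactly 8 rows; each row shifts and turns the commanded pose from where the row before left it, along the tool's axes as they then stand; what a row does not reach is not made up. A row lasts 1/10 s, in which the tool goes at most 50 mm and 8.59 degrees, less where a joint would pass 70% of its speed; a pose out of reach is approached as far as the arm can. A call is refused whole if a number of a shift passes 0.05 or a number of a turn 8.59, either way. A call with a gripper value outside its range is refused whole. The fingers move at their own pace and stop on an object; "grip_force" is the grip in N (left out, the last holds). Time passes only in rows, so rows that do not move let the fingers close, or fill a call up. It gives the time, the measured TCP pose, the force and the opening at its end, in the units of the state.
- arm.get_state(): the state, without advancing time (a new reading comes with each control period).
- viewer.grab_frame(name): name is "side" or "top" or "wrist"; returns (picture, depth): 384x512x3 uint8, red, green, blue; 384x512 float32, m along the optical axis (not along the pixel's ray), 0 where there is no reading.
- viewer.calibration(name): a dict with "fov_y" (degrees; the focal length in pixels is half the picture's height over the tangent of half this angle, whatever the lens; pixels are square), "cx", "cy" (the principal point, pixels), "world_to_cam" (4x4, takes a point from world to camera coordinates); the wrist camera has in their place "tool_from_camera" (4x4, takes a point from camera to tool coordinates, whose origin is the TCP and whose axes are the tool frame's). Camera axes: x right, y up, looking along -z (the intrinsics and any distortion apply to the point x, -y, -z); pixel columns grow to the right and rows downward; lengths in m; the calibration is good to about 2 mm. A picture is of the moment at which its call begins: read the wrist's pose just before it. calibration takes no time and is no camera call.
- ticket.job_done(): hands the job in, once; it reports no verdict.
The state is a dict: "t": time; "q": joint angles; "qd": joint speeds; "joint_efforts": joint torques, N m; "eef_pos": TCP position; "ee_rot": TCP orientation; "force": force on the tool from outside, world axes, zero at the start; "moment": the same for the moment, N m; "width": finger opening in m.
Only numpy, scipy, OpenCV 4.12 (cv2) and the standard library are available. Lean on these libraries where they do the work, as an engineer would, in place of code of your own. Each camera call takes 0.05 s, during which the arm holds its last target.

### The job

Make the grinding jar safe to run: lower the mill's raised clamp bar fully down over the stud, then take the R-clip from the bench and push its straight leg through the cross-hole in the stud until the bow springs over and sits snug round it. Feel gently for the hole, do not force the clip, and leave the other things undisturbed.

Things in the scene. Friction and masses are not known exactly. Their poses are not given: they have to be found in the camera images.
- station: Clamp station of a small ball mill, fixed on the bench: grey base 112 (x) x 236 (y) mm, top 32 mm high, housing 80 mm high behind (x 56 to 116), steel jar in the middle with a hinged clamp bar across its top, hinge fork at the left (+y) end, upright stud at the right. Origin: centre of the underside; x away from the robot, y from stud to hinge, z up.
- stud_axis (a point): On the axis of the round upright stud (18 mm thick), 100 mm over the bench; axes as the station's. The cross-hole runs along x, 6 mm wide and high, its edge eased a little at the sides. The stud is screwed in by hand: the hole is 0 to 6 mm above or below this point (sideways true), so feel up and down its front face (9 mm before this point) for it, with a few newtons. Stud top: 14 mm over the hole.
- hinge_axis (a point): Point on the clamp bar's hinge axis, mid-bar: 84.5 mm above the bench, 153 mm from the stud's axis along +y. The hinge axis runs along the station's x.
- bar_press (a point): Point on the clamp bar's top face (bar 30 mm wide, 10 mm thick), 115 mm from the hinge axis and 5 mm above the bar's centre line: a good place to push it down; moves with the bar. 38 mm further out the bar ends in an open fork that passes either side of the stud. With the bar down this face is 89.5 mm above the bench.
- bar (a joint): Angle of the clamp bar, rad: 0 fully down (level), growing as its stud end is raised; starts at 0.45 to 0.95. Stiff hinge: it stays where it is left and needs a few newtons at bar_press to go down.
- clip_coil (a point): Grasp point of the R-clip: centre of its double coil (24 mm across, 9 mm high), 4.5 mm above its underside. Clip of 4.5 mm steel wire, 92 mm long, about 40 g, starts flat on the bench. x: along the straight leg from coil to tip; y: to the bow's side, left of the leg; z up. Hold by the coil, fingers closing along y, so that the legs can spring. It is put in flat, this side up.
- clip_tip (a point): Tip of the clip's straight leg (cut square, 4.5 mm thick): 80 mm ahead of the coil's centre, 9.75 mm to its right (-y), on the wire's centre line 2.25 mm above the clip's underside. Axes as clip_coil.
- clip_seat (a point): Point on the straight leg's centre line 25 mm behind the tip (55 mm ahead of the coil's centre): lies on the stud's axis when the clip is home. Axes as clip_coil. From the hole's mouth the leg slides about 16 mm easily, the bow then rides up the stud over 4 to 8 mm (10 to 15 N), passes over, and the last 5 mm go easily. 1 mm past home is a hard stop.
- bow (a joint): How far the clip's springy bow leg is spread, rad: 0 at rest, about 0.05 while it rides over the stud, under 0.02 again when it has sprung home.
- wash_bottle_b_mid (a point): Bystander: squeeze wash bottle, 224 mm high, standing; point half-way up.
- vial_a_mid (a point): Bystander: glass vial with screw cap, 27 x 60 mm, standing; its centre.
- vial_b_mid (a point): Bystander: glass vial with screw cap, 27 x 60 mm, standing; its centre.
- spanner_mid (a point): Bystander: flat spanner, 148 mm long, 5 mm thick, lying; its centre.
- tweezers_mid (a point): Bystander: steel tweezers, 122 mm long, 8 mm high, lying; their centre.
Not all that is in view belongs to the job. Of the things shaped like the part that bears clip_coil, the bare steel one is meant.

How it is judged:
By the outcome, as a careful person would: the job done as asked, in the order asked, and still so for the second after the job is handed in, with the robot touching nothing.
It also fails if it takes over 72 s, if anything falls off the work surface, if the arm or the gripper's body presses on something with over 40 N, if the wrist force passes 120 N, or if a joint passes its speed limit or range.

## Working session

There is one attempt and no reset: what is moved stays moved. The work goes in short steps, Python scripts to look and compute and a tool call to move; the robot and the scene stay as the last step left them, time stands still between calls to the robot, and variables do not carry over. Pictures are saved under pics/ and viewed, and the job is handed in when it is done.

Besides the shell and the picture viewer there is one more tool, called after "Request:" by a JSON object that holds its "op" and its "data", one argument or row to a line. step_arm: Moves the arm, as the interface text tells. Its arguments: {"type":"object","properties":{"targets":{"type":"array"},"grip_force":{"type":"number"}},"required":["targets"]}

```bash
mkdir -p pics; cat > h.py <<'E'
import numpy as np, cv2
from station import arm, viewer, ticket
from scipy.spatial.transform import Rotation as R
def save(n,f): cv2.imwrite('pics/'+f,cv2.cvtColor(n,cv2.COLOR_RGB2BGR))
E
python3 - <<'E'
from h import *
np.set_printoptions(precision=4,suppress=True)
s=arm.get_state()
for k in s: print(k,s[k])
for n in ['side','top','wrist']:
    p,d=viewer.grab_frame(n); save(p,n+'0.png'); np.save(n+'0.npy',d); np.save(n+'0p.npy',p)
    print(n,viewer.calibration(n))
E
```

```text
t 0.0
q [-1.0519  0.3594  0.0111 -0.0004 -1.2241 -0.2881]
qd [ 0.0002 -0.0016 -0.0004 -0.0021 -0.0003  0.0001]
joint_efforts [  0.0008 -58.2727  29.3059   6.9974   0.0069  -0.0001]
eef_pos [ 0.1543 -0.6566  0.2257]
ee_rot [-3.1415 -0.0016  1.8015]
force [-0.8523 -0.4535 -0.8521]
moment [ 0.041   0.0446 -0.0012]
width 0.08743081288505156
side {'fov_y': 42.36602936408963, 'cx': 264.91496263486783, 'cy': 190.8102884518128, 'world_to_cam': array([[ 0.9997,  0.003 ,  0.0243, -0.5414],
       [-0.0231,  0.4478,  0.8938, -0.0839],
       [-0.0082, -0.8941,  0.4477, -1.6529],
       [ 0.    ,  0.    ,  0.    ,  1.    ]])}
top {'fov_y': 55.929507260409025, 'cx': 249.71372314298557, 'cy': 189.15267778327276, 'world_to_cam': array([[ 0.0263, -0.9997,  0.0012,  0.0682],
       [ 0.9858,  0.0261,  0.1659, -0.536 ],
       [-0.1659, -0.0031,  0.9861, -1.3935],
       [ 0.    ,  0.    ,  0.    ,  1.    ]])}
wrist {'fov_y': 62.0666054036712, 'cx': 255.9384004830511, 'cy': 195.40631086498033, 'tool_from_camera': array([[ 1.    ,  0.0004, -0.0005, -0.001 ],
       [ 0.0003, -0.9503, -0.3113, -0.0856],
       [-0.0006,  0.3113, -0.9503, -0.158 ],
       [ 0.    ,  0.    ,  0.    ,  1.    ]])}
```

View pics/side0.png

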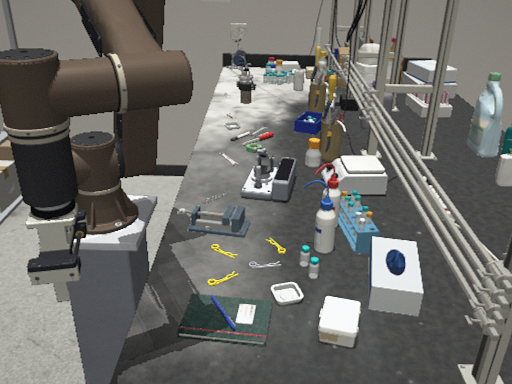

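View pics/top0.png

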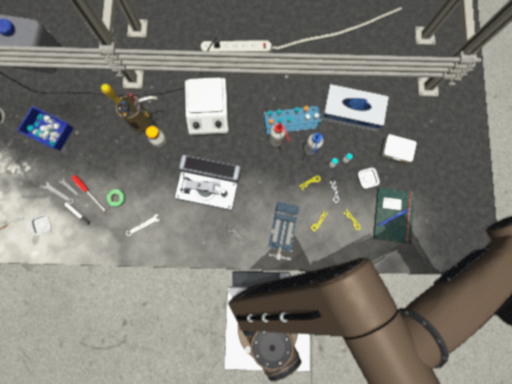

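View pics/wrist0.png

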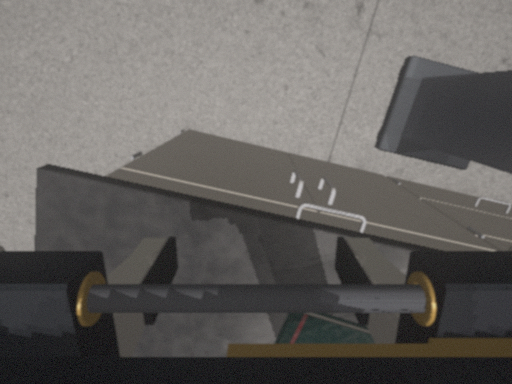

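Candidates for the clip: yellow ones at top (310,182), (319,221) and (352,219), and a bare-steel one at top (335,190) = side (265,265). I choose the steel one and check it in a crop.

```bash
cat >> h.py <<'E'
def K(c): 
    f=192/np.tan(np.radians(c['fov_y']/2)); return np.array([[f,0,c['cx']],[0,f,c['cy']],[0,0,1]])
def Tcw(name,s=None):
    c=viewer.calibration(name)
    if name!='wrist': return np.linalg.inv(c['world_to_cam'])
    T=np.eye(4); T[:3,:3]=R.from_euler('xyz',s['ee_rot']).as_matrix(); T[:3,3]=s['eef_pos']
    return T@c['tool_from_camera']
def ray(name,u,v,s=None):
    k=K(viewer.calibration(name)); T=Tcw(name,s)
    d=np.array([(u-k[0,2])/k[0,0],-(v-k[1,2])/k[0,0],-1.]); return T[:3,3],T[:3,:3]@d
def onz(name,u,v,z,s=None):
    o,d=ray(name,u,v,s); return o+d*(z-o[2])/d[2]
def cloud(name,d,s=None):
    k=K(viewer.calibration(name)); T=Tcw(name,s); v,u=np.mgrid[0:384,0:512]
    P=np.stack([(u-k[0,2])/k[0,0]*d,-(v-k[1,2])/k[0,0]*d,-d],-1)
    return P@T[:3,:3].T+T[:3,3]
def crop(p,x0,y0,w,h,sc,f): save(cv2.resize(p[y0:y0+h,x0:x0+w],None,fx=sc,fy=sc,interpolation=cv2.INTER_CUBIC),f)
E
python3 - <<'E'
from h import *
np.set_printoptions(precision=4,suppress=True)
t=np.load('top0p.npy');s=np.load('side0p.npy')
crop(t,165,140,200,130,4,'tc.png'); crop(s,180,130,150,160,3.7,'sc.png')
C=cloud('top',np.load('top0.npy'))
for u,v in [(335,190),(250,200),(208,165),(180,160),(238,170),(178,200),(234,208),(315,143),(335,162),(348,158),(160,220),(350,245)]: print('top',u,v,C[v,u],onz('top',u,v,0))
C=cloud('side',np.load('side0.npy'))
for u,v in [(265,265),(255,160),(225,225),(305,255),(314,268),(325,235)]: print('side',u,v,C[v,u],onz('side',u,v,0))
E
```

```text
top 335 190 [ 0.547  -0.267   0.0016] [ 0.5473 -0.2674  0.    ]
top 250 200 [ 0.497   0.0801 -0.0027] [0.4967 0.0801 0.    ]
top 208 165 [0.6188 0.2478 0.0839] [0.6385 0.2581 0.    ]
top 180 160 [ 0.6569  0.3756 -0.0006] [0.6567 0.3755 0.    ]
top 238 170 [0.6032 0.1301 0.0783] [0.6206 0.1331 0.    ]
top 178 200 [0.4888 0.3737 0.0007] [0.4889 0.3739 0.    ]
top 234 208 [ 0.4623  0.1444 -0.0014] [0.4621 0.1443 0.    ]
top 315 143 [ 0.702  -0.1608  0.14  ] [ 0.745  -0.1861  0.    ]
top 335 162 [ 0.6501 -0.2546  0.0602] [ 0.6653 -0.2689  0.    ]
top 348 158 [ 0.6677 -0.3065  0.0609] [ 0.6839 -0.3232  0.    ]
top 160 220 [0.4054 0.4415 0.0008] [0.4055 0.4418 0.    ]
top 350 245 [ 0.3257 -0.3239  0.002 ] [ 0.3257 -0.3245  0.    ]
side 265 265 [ 0.5425 -0.2715  0.0075] [ 0.5426 -0.2609  0.    ]
side 255 160 [0.498  0.4979 0.0035] [0.4978 0.506  0.    ]
side 225 225 [ 0.4159 -0.0978  0.0336] [ 0.4112 -0.041   0.    ]
side 305 255 [ 0.6549 -0.2658  0.0406] [ 0.6616 -0.2052  0.    ]
side 314 268 [ 0.6755 -0.3246  0.0384] [ 0.6828 -0.2704  0.    ]
side 325 235 [ 0.7173 -0.194   0.0643] [ 0.7334 -0.0893  0.    ]
```

View pics/tc.png

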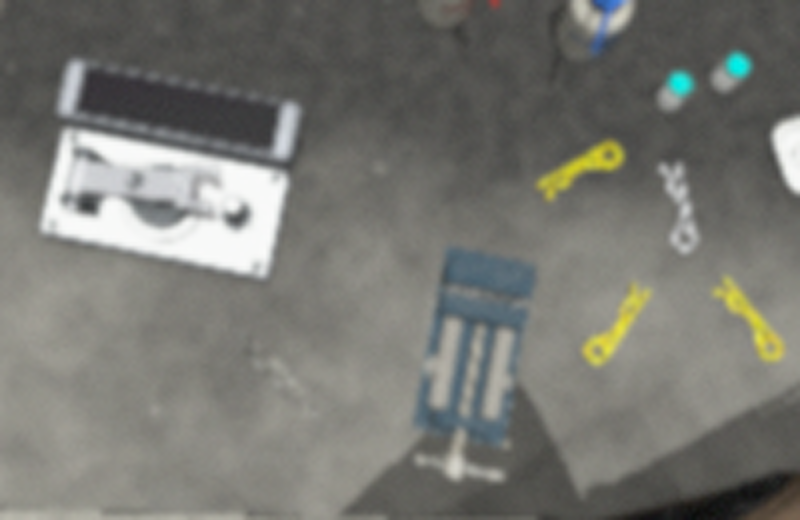

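View pics/sc.png

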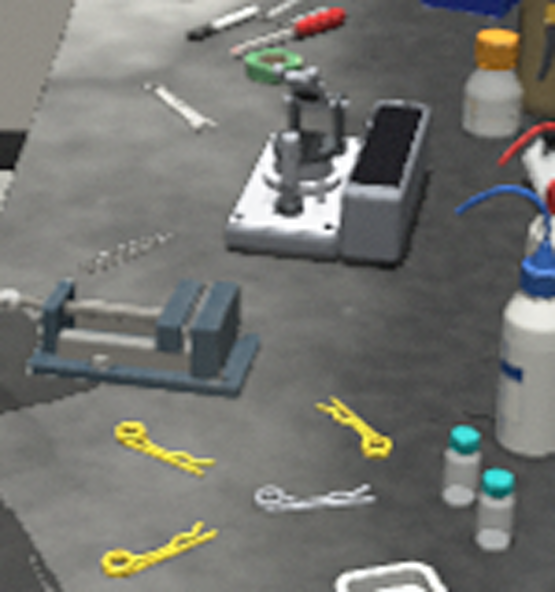

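```bash
python3 - <<'E'
from h import *
np.set_printoptions(precision=4,suppress=True)
def tc(u,v): return 165+u/4,140+v/4
for n,(u,v),z in [('FL',(40,235),.032),('FR',(268,277),.032),('BR',(292,165),.08),('studtop',(236,205),.114),('coil',(683,238),.005),('tip',(677,172),.003)]:
    print(n,onz('top',*tc(u,v),z))
for n,(u,v),z in [('studtop',(290,137),.114),('FRc',(228,245),.016),('coil',(268,496),.005),('tip',(373,498),.003)]:
    print(n,onz('side',180+u/3.7,130+v/3.7,z))
C=cloud('top',np.load('top0.npy'))
# bar points: region around bar, highest
m=C[170:205,180:232]; print(m[...,2].max())
for u in range(180,232,3): 
    j=np.argmax(m[:,u-180,2]); print(u,j+170,m[j,u-180])
E
```

```text
FL [0.4894 0.3796 0.032 ]
FR [0.4533 0.1506 0.032 ]
BR [0.558  0.1286 0.08  ]
studtop [0.5117 0.179  0.114 ]
coil [ 0.5073 -0.2687  0.005 ]
tip [ 0.5758 -0.2639  0.003 ]
studtop [0.515  0.1754 0.114 ]
FRc [0.4575 0.1359 0.016 ]
coil [ 0.5065 -0.2647  0.005 ]
tip [ 0.588  -0.2614  0.003 ]
1.4630623530961184
180 189 [0.5183 0.3486 0.0995]
183 184 [0.5379 0.3381 0.1   ]
186 178 [0.5609 0.3272 0.1039]
189 184 [0.5372 0.3138 0.1078]
192 188 [0.5204 0.3    0.1175]
195 187 [0.5229 0.2874 0.1267]
198 186 [0.5249 0.2745 0.1392]
201 188 [0.5171 0.2625 0.1425]
204 188 [0.5162 0.2505 0.1497]
207 189 [0.511  0.238  0.1599]
210 191 [0.5031 0.2261 0.1655]
213 190 [0.5054 0.2142 0.1757]
216 192 [0.4972 0.2024 0.1828]
219 182 [0.5345 0.1934 0.18  ]
222 189 [0.5203 0.187  0.1132]
225 192 [0.5122 0.1766 0.0937]
228 173 [0.5884 0.1683 0.0865]
231 177 [0.5731 0.1561 0.0853]
```

```bash
cat >> h.py <<'E'
def plan(wps,grip,s=None,Rm=None):
    """wps: list of (pos,yaw) per row, tool down (roll=pi). prints tool-frame rows, rounded; closed on the measured/commanded pose"""
    s=s or arm.get_state()
    p=np.array(s['eef_pos']); Rt=R.from_euler('xyz',s['ee_rot'])
    rows=[]
    for q,yaw in wps:
        dp=np.round(Rt.inv().apply(np.array(q)-p),4)
        G=R.from_euler('xyz',[np.pi,0,yaw]); rv=np.round(np.degrees((Rt.inv()*G).as_rotvec()),1)
        rows.append([dp.tolist(),rv.tolist(),grip]); p=p+Rt.apply(dp); Rt=Rt*R.from_rotvec(np.radians(rv))
    for i in range(0,len(rows),8): print(str(rows[i:i+8]).replace(' ','')) 
    return rows
def lin(p0,y0,p1,y1,n): 
    return [(np.array(p0)+(np.array(p1)-p0)*k/n, y0+(y1-y0)*k/n) for k in range(1,n+1)]
E
python3 - <<'E'
from h import *
s=arm.get_state();w=[];N=24
for k in range(1,N+1):
    a=k/N; r=.675+(.56-.675)*a-.03*np.sin(np.pi*a); az=-1.34+(.463+1.34)*a
    z=.226+(.30-.226)*a+.06*np.sin(np.pi*a)
    w.append(((r*np.cos(az),r*np.sin(az),z),1.8015+2.756*a))
plan(w,-1,s)
E
```

```text
[[[0.0102,0.05,-0.0111],[-0.0,-0.1,-6.6],-1],[[0.0085,0.0498,-0.0107],[-0.0,0.0,-6.6],-1],[[0.0065,0.0494,-0.0106],[-0.0,0.0,-6.5],-1],[[0.0043,0.0489,-0.0101],[-0.0,0.0,-6.6],-1],[[0.0022,0.0485,-0.0096],[-0.0,0.0,-6.6],-1],[[0.0001,0.0478,-0.009],[-0.0,0.0,-6.6],-1],[[-0.0021,0.0472,-0.0083],[-0.0,0.0,-6.6],-1],[[-0.0043,0.0465,-0.0075],[-0.0,0.0,-6.5],-1]]
[[[-0.0063,0.0456,-0.0065],[-0.0,0.0,-6.6],-1],[[-0.0084,0.0448,-0.0057],[-0.0,0.0,-6.6],-1],[[-0.0105,0.0438,-0.0046],[-0.0,0.0,-6.6],-1],[[-0.0126,0.0428,-0.0036],[-0.0,0.0,-6.6],-1],[[-0.0146,0.0417,-0.0026],[-0.0,0.0,-6.5],-1],[[-0.0165,0.0406,-0.0016],[-0.0,-0.0,-6.6],-1],[[-0.0184,0.0394,-0.0005],[-0.0,-0.0,-6.6],-1],[[-0.0203,0.0382,0.0003],[-0.0,-0.0,-6.6],-1]]
[[[-0.022,0.0369,0.0013],[-0.0,-0.0,-6.5],-1],[[-0.0236,0.0356,0.002],[-0.0,-0.0,-6.6],-1],[[-0.0252,0.0344,0.0028],[-0.0,-0.0,-6.6],-1],[[-0.0267,0.033,0.0035],[-0.0,-0.0,-6.6],-1],[[-0.0281,0.0316,0.0039],[-0.0,-0.0,-6.6],-1],[[-0.0295,0.0303,0.0043],[-0.0,-0.0,-6.5],-1],[[-0.0306,0.029,0.0046],[-0.0,-0.0,-6.6],-1],[[-0.0318,0.0276,0.0048],[-0.0,-0.0,-6.6],-1]]
```

Request:
{"op": "step_arm", "data": {
  "targets": [
    [[0.01,0.049,-0.011],[0,0,-6.6],-1],
    [[0.008,0.049,-0.011],[0,0,-6.6],-1],
    [[0.006,0.049,-0.01],[0,0,-6.6],-1],
    [[0.004,0.049,-0.01],[0,0,-6.6],-1],
    [[0.002,0.048,-0.01],[0,0,-6.6],-1],
    [[0,0.048,-0.009],[0,0,-6.6],-1],
    [[-0.002,0.047,-0.008],[0,0,-6.6],-1],
    [[-0.004,0.046,-0.008],[0,0,-6.6],-1]
  ],
  "grip_force": 20
}}

```text
t: 0.95
eef_pos: [0.448, -0.4136, 0.3029]
ee_rot: [3.141, -0.001, 2.728]
force: [1.3, -1.0, -0.7]
width: 0.0289
```

Request:
{"op": "step_arm", "data": {
  "targets": [
    [[-0.006,0.046,-0.006],[0,0,-6.6],-1],
    [[-0.008,0.045,-0.006],[0,0,-6.6],-1],
    [[-0.01,0.044,-0.005],[0,0,-6.6],-1],
    [[-0.013,0.043,-0.004],[0,0,-6.6],-1],
    [[-0.015,0.042,-0.003],[0,0,-6.6],-1],
    [[-0.016,0.041,-0.002],[0,0,-6.6],-1],
    [[-0.018,0.039,0],[0,0,-6.6],-1],
    [[-0.02,0.038,0],[0,0,-6.6],-1]
  ]
}}

```text
t: 1.75
eef_pos: [0.5598, -0.0793, 0.3288]
ee_rot: [3.141, -0.0, -2.634]
force: [0.6, -0.9, -0.2]
width: 0.0004
```

Request:
{"op": "step_arm", "data": {
  "targets": [
    [[-0.022,0.037,0.001],[0,0,-6.5],-1],
    [[-0.024,0.036,0.002],[0,0,-6.6],-1],
    [[-0.025,0.034,0.003],[0,0,-6.6],-1],
    [[-0.027,0.033,0.003],[0,0,-6.6],-1],
    [[-0.028,0.032,0.004],[0,0,-6.6],-1],
    [[-0.029,0.03,0.004],[0,0,-6.5],-1],
    [[-0.031,0.029,0.005],[0,0,-6.6],-1],
    [[-0.032,0.028,0.005],[0,0,-6.6],-1]
  ]
}}

```text
t: 2.55
eef_pos: [0.4912, 0.2496, 0.3016]
ee_rot: [3.141, -0.0, -1.716]
force: [-0.0, 0.5, -0.9]
width: 0.0004
```

```bash
python3 - <<'E'
from h import *
np.set_printoptions(precision=4,suppress=True)
s=arm.get_state(); print(s['t'],s['eef_pos'],s['ee_rot'],s['q'],s['force'],s['width'])
p,d=viewer.grab_frame('wrist'); save(p,'wrist1.png'); np.save('wrist1.npy',d); np.save('wrist1p.npy',p)
E
```

```text
2.55 [0.4912 0.2496 0.3016] [ 3.1413 -0.0002 -1.7158] [ 0.8256  0.1133 -0.1417 -0.0001 -1.3162  0.6003] [-0.0398  0.4597 -0.8524] 0.0004119846692945711
```

View pics/wrist1.png

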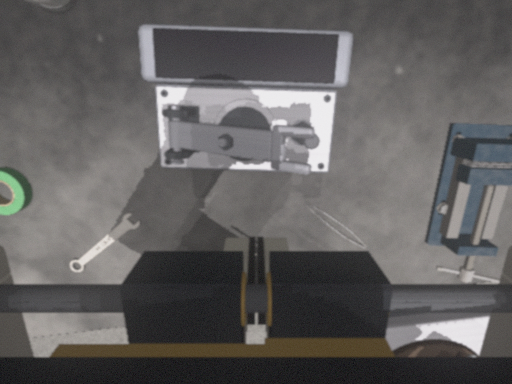

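The wrist view shows the base (front edge about row 170, cols 162 to 328), the raised bar running from (170,135) to its fork at (320,140), and the stud near (311,141). I zoom in for measuring.

```bash
python3 - <<'E'
from h import *
p=np.load('wrist1p.npy'); crop(p,150,75,195,110,4,'w1c.png')
E
```

```text
(no output)
```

View pics/w1c.png

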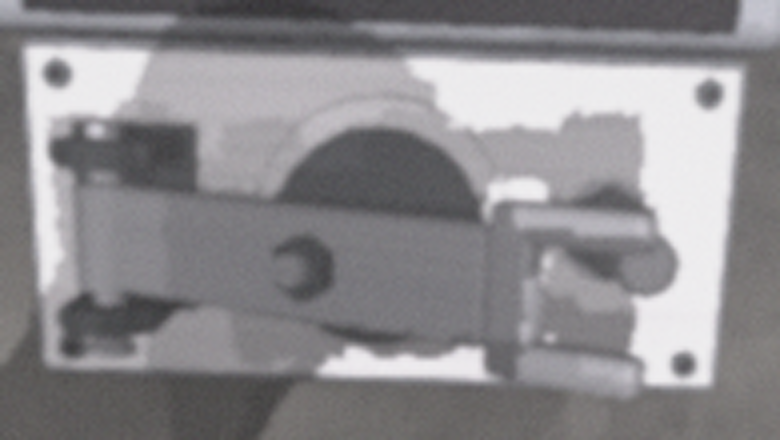

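```bash
python3 - <<'E'
from h import *
np.set_printoptions(precision=4,suppress=True)
s=arm.get_state(); d=np.load('wrist1.npy'); C=cloud('wrist',d,s)
f=lambda u,v,z: onz('wrist',150+u/4,75+v/4,z,s)
A=f(47,367,.032);B=f(713,385,.032);D=f(745,65,.032);E_=f(25,45,.032)
print(A,B,D,E_,np.linalg.norm(A-B),np.linalg.norm(D-E_),np.linalg.norm(D-B))
print('yaw',np.arctan2(*(A-B)[:2]),np.arctan2(*(E_-D)[:2]))
print('studtop',f(650,265,.114),'depth',C[141,312])
for u,v in [(300,265),(120,240),(200,250),(400,270),(460,280),(600,215),(590,368)]:
    print(u,v,C[75+v//4,150+u//4])
print(s['eef_pos'])
E
```

```text
[0.4923 0.3823 0.032 ] [0.4551 0.1574 0.032 ] [0.5581 0.1404 0.032 ] [0.595  0.3656 0.032 ] 0.22799106376100103 0.22812674119857362 0.10435949880518737
yaw 0.1635234197679941 0.1625073021592829
studtop [0.5132 0.188  0.114 ] depth [0.5129 0.188  0.1103]
300 265 [0.5295 0.2783 0.1386]
120 240 [0.537  0.3331 0.0933]
200 250 [0.5337 0.3077 0.1105]
400 270 [0.5261 0.2535 0.1448]
460 280 [0.5229 0.2393 0.1552]
600 215 [0.5363 0.2068 0.1715]
590 368 [0.502  0.213  0.1735]
[0.489  0.2536 0.3005]
```

```bash
cat >> h.py <<'E'
def wgrab(tag):
    s=arm.get_state(); p,d=viewer.grab_frame('wrist'); save(p,tag+'.png'); np.savez(tag+'.npz',p=p,d=d,pos=s['eef_pos'],rot=s['ee_rot']); return s,p,d
def wload(tag):
    z=np.load(tag+'.npz'); return dict(eef_pos=z['pos'],ee_rot=z['rot']),z['p'],z['d']
E
python3 - <<'E'
from h import *
s,p,d=wgrab('w2'); print(s['eef_pos'],s['ee_rot'],s['qd']); crop(p,150,75,195,110,4,'w2c.png')
E
```

```text
[0.48899443 0.25355463 0.30048397] [ 3.13985681e+00  6.18241575e-04 -1.70668618e+00] [-0.07239234  0.00346625  0.00793539  0.0079181  -0.02445182 -0.065601  ]
```

View pics/w2c.png

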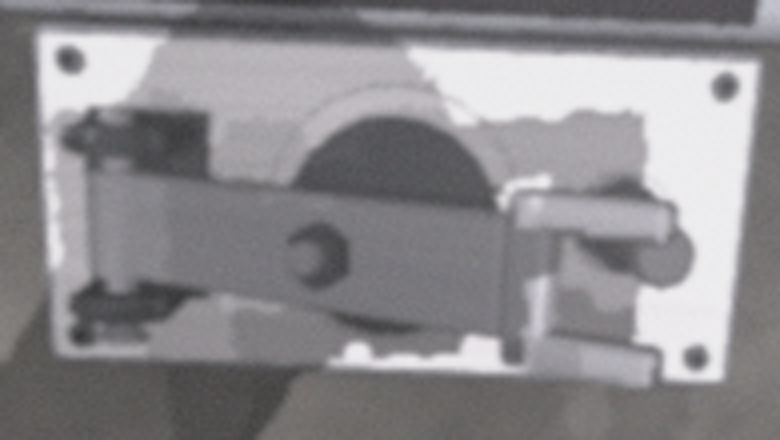

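```bash
python3 - <<'E'
from h import *
np.set_printoptions(precision=4,suppress=True)
s,p,d=wload('w2'); C=cloud('wrist',d,s)
f=lambda u,v,z: onz('wrist',150+u/4,75+v/4,z,s)
A=f(58,355,.032);B=f(725,380,.032);D=f(757,60,.032);E_=f(38,30,.032)
print(A,B,D,E_,np.linalg.norm(A-B),np.linalg.norm(D-E_))
print('yaw',np.arctan2(*(A-B)[:2]),np.arctan2(*(E_-D)[:2]))
yaw=-.5*(np.arctan2(*(A-B)[:2])+np.arctan2(*(E_-D)[:2]))
print('studtop',f(665,258,.114),'depth',C[139,316])
Y=np.array([-np.sin(yaw),np.cos(yaw)]);X=np.array([Y[1],-Y[0]]); st=f(665,258,.114)[:2]
M=C[95:165,160:320].reshape(-1,3); dx=(M[:,:2]-st)@X; dy=(M[:,:2]-st)@Y
m=(abs(dx)<9)&(abs(dx)<.012)&(dy>.04)&(dy<.135)&(M[:,2]>.09)
print(np.polyfit(dy[m],M[m,2],1),m.sum())
a=np.polyfit(dy[m],M[m,2],1); th=np.arctan(-a[0]); print('theta',th, 'z at hinge',a[1]+a[0]*.153)
r=115*np.cos(th)-5*np.sin(th); pr=st+Y*(.153-r/1000); print('press',pr,.0845+.115*np.sin(th)+.005*np.cos(th), 'final',st+Y*.038,yaw)
E
```

```text
[0.4958 0.3776 0.032 ] [0.4564 0.1532 0.032 ] [0.5591 0.1366 0.032 ] [0.5989 0.3605 0.032 ] 0.2279207027214358 0.2273751095655589
yaw 0.17415615363516634 0.1756426146030278
studtop [0.5145 0.1839 0.114 ] depth [0.5147 0.1837 0.1114]
[-0.6305  0.1889] 2157
theta 0.562545037703864 z at hinge 0.09238915040265962
press [0.5247 0.2414] 0.15006369111983173 final [0.5211 0.2213] -0.17489938411909706
```

```bash
python3 - <<'E'
from h import *
np.set_printoptions(precision=4,suppress=True)
s=arm.get_state(); print(s['eef_pos'],s['ee_rot'],s['qd'])
plan(lin(s['eef_pos'],s['ee_rot'][2],(0.525,.241,.170),-1.746,6)+[((.525,.241,.170),-1.746)]*2,-1,s)
E
```

```text
[0.4899 0.2514 0.3009] [ 3.14   -0.0005 -1.7127] [-0.0597 -0.0071  0.0078  0.0175 -0.0194 -0.0365]
[[[0.0009,-0.0061,0.0218],[0.1,-0.0,0.3],-1],[[0.0008,-0.006,0.0218],[-0.0,-0.0,0.3],-1],[[0.0008,-0.0061,0.0218],[-0.0,-0.0,0.4],-1],[[0.0008,-0.006,0.0218],[-0.0,-0.0,0.3],-1],[[0.0008,-0.0061,0.0218],[-0.0,-0.0,0.3],-1],[[0.0007,-0.006,0.0219],[-0.0,-0.0,0.3],-1],[[-0.0,-0.0,-0.0],[-0.0,-0.0,0.0],-1],[[-0.0,-0.0,-0.0],[-0.0,-0.0,0.0],-1]]
```

Request:
{"op": "step_arm", "data": {
  "targets": [
    [[0.001,-0.006,0.022],[0,0,0.3],-1],
    [[0.001,-0.006,0.022],[0,0,0.3],-1],
    [[0.001,-0.006,0.022],[0,0,0.3],-1],
    [[0.001,-0.006,0.022],[0,0,0.3],-1],
    [[0.001,-0.006,0.022],[0,0,0.3],-1],
    [[0,-0.006,0.021],[0,0,0.3],-1],
    [[0,0,0],[0,0,0],-1],
    [[0,0,0],[0,0,0],-1]
  ]
}}

```text
t: 3.45
eef_pos: [0.5268, 0.2368, 0.1712]
ee_rot: [3.141, -0.001, -1.752]
force: [0.2, 0.2, 0.8]
width: 0.0004
```

```bash
python3 - <<'E'
from h import *
np.set_printoptions(precision=4,suppress=True)
s=arm.get_state(); print(s['eef_pos'],s['ee_rot'],s['qd'])
h=np.array([.5145,.1839])+.153*np.array([.174,.985]); Y=np.array([.174,.985])
w=[]
for th in np.linspace(.52,-.02,12):
    r=.112*np.cos(th)-.005*np.sin(th); w.append(((*(h-Y*r),.0845+.112*np.sin(th)+.005*np.cos(th)),-1.746))
for a in w: print(a[0])
plan(w,-1,s)
E
```

```text
[0.5268 0.2368 0.1712] [ 3.1413 -0.0009 -1.7523] [ 0.0078 -0.0234  0.0192  0.006  -0.0015  0.0015]
(np.float64(0.524642225546366), np.float64(0.24131432277684212), np.float64(0.14448967133688675))
(np.float64(0.5241498639311976), np.float64(0.23852710328867605), np.float64(0.13976980187715024))
(np.float64(0.523698395547867), np.float64(0.235971377095684), np.float64(0.13491676350970336))
(np.float64(0.5232889081793848), np.float64(0.23365330204996554), np.float64(0.1299422493073728))
(np.float64(0.5229223884583012), np.float64(0.23157846339900373), np.float64(0.12485824503092156))
(np.float64(0.5225997194894809), np.float64(0.22975186032838357), np.float64(0.11967700025015619))
(np.float64(0.5223216787223209), np.float64(0.2281778939165868), np.float64(0.11441099882940406))
(np.float64(0.5220889360775373), np.float64(0.22686035653088651), np.float64(0.10907292884847339))
(np.float64(0.5219020523330365), np.float64(0.2258024226898908), np.float64(0.1036756520315698))
(np.float64(0.521761477772758), np.float64(0.2250066414147514), np.float64(0.09823217275782813))
(np.float64(0.5216675511017455), np.float64(0.22447493008746688), np.float64(0.09275560672812673))
(np.float64(0.5216204986300585), np.float64(0.2242085698310785), np.float64(0.0872591493636796))
[[[-0.004,0.0029,0.0267],[0.0,-0.1,-0.4],-1],[[0.0028,0.0,0.0047],[0.0,0.0,0.0],-1],[[0.0026,0.0,0.0049],[0.0,0.0,0.0],-1],[[0.0024,0.0,0.0049],[0.0,0.0,0.0],-1],[[0.0021,0.0,0.0051],[0.0,0.0,0.0],-1],[[0.0018,0.0,0.0052],[0.0,0.0,0.0],-1],[[0.0016,0.0,0.0053],[0.0,0.0,0.0],-1],[[0.0014,0.0,0.0053],[0.0,0.0,0.0],-1]]
[[[0.0011,0.0,0.0054],[0.0,0.0,0.0],-1],[[0.0008,0.0,0.0054],[0.0,0.0,0.0],-1],[[0.0005,0.0,0.0055],[0.0,0.0,0.0],-1],[[0.0003,0.0,0.0055],[0.0,0.0,0.0],-1]]
```

Contact is expected at z of about 0.15; I approach gently and then follow the arc.

Request:
{"op": "step_arm", "data": {
  "targets": [
    [[-0.002,0.001,0.008],[0,0,0],-1],
    [[-0.002,0.001,0.008],[0,0,0],-1],
    [[0,0,0.006],[0,0,0],-1],
    [[0.001,0,0.005],[0,0,0],-1],
    [[0.003,0,0.005],[0,0,0],-1],
    [[0.0025,0,0.005],[0,0,0],-1],
    [[0.0025,0,0.005],[0,0,0],-1],
    [[0.002,0,0.005],[0,0,0],-1]
  ]
}}

```text
t: 4.25
eef_pos: [0.5236, 0.2306, 0.1237]
ee_rot: [-3.141, 0.0, -1.752]
force: [0.6, 2.0, 1.2]
width: 0.0007
```

Request:
{"op": "step_arm", "data": {
  "targets": [
    [[0.002,0,0.005],[0,0,0],-1],
    [[0.0015,0,0.005],[0,0,0],-1],
    [[0.0015,0,0.005],[0,0,0],-1],
    [[0.001,0,0.005],[0,0,0],-1],
    [[0.001,0,0.005],[0,0,0],-1],
    [[0.0005,0,0.004],[0,0,0],-1],
    [[0,0,0.003],[0,0,0],-1],
    [[0,0,0.002],[0,0,0],-1]
  ]
}}

```text
t: 5.05
eef_pos: [0.5221, 0.2229, 0.0897]
ee_rot: [3.141, -0.001, -1.752]
force: [-0.9, -1.0, 12.4]
width: 0.0005
```

```bash
python3 - <<'E'
from h import *
s=arm.get_state(); print(s['eef_pos'],s['force'],s['qd'])
E
```

```text
[0.5220621  0.22291782 0.08972531] [-0.89785963 -1.04803539 12.41692061] [ 1.88185861e-04  1.30295229e-02 -1.06979729e-02  7.95408728e-03
  2.79749517e-02  2.00171723e-06]
```

Request:
{"op": "step_arm", "data": {
  "targets": [
    [[0,0,0.002],[0,0,0],-1],
    [[0,0,0.001],[0,0,0],-1],
    [[0,0,0],[0,0,0],-1],
    [[0,0,0],[0,0,0],-1],
    [[0,0,-0.02],[0,0,0],-1],
    [[0,0,-0.04],[0,0,0],-1],
    [[0,0.01,-0.04],[0,0,0],-1],
    [[0,0.02,-0.03],[0,0,0],-1]
  ]
}}

```text
t: 5.85
eef_pos: [0.493, 0.2285, 0.2189]
ee_rot: [-3.141, 0.0, -1.753]
force: [-0.3, 1.5, 0.2]
width: 0.0003
```

```bash
python3 - <<'E'
from h import *
s,p,d=wgrab('w3'); print(s['eef_pos'],s['ee_rot'],s['qd'])
E
```

```text
[0.49302064 0.22854893 0.2188584 ] [-3.14095513e+00  1.00393884e-04 -1.75280995e+00] [ 0.33224215 -0.51471179  0.05611526 -0.01254799 -0.58165976 -0.3294522 ]
```

View pics/w3.png

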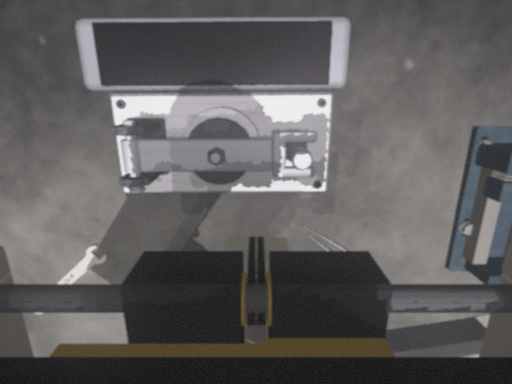

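```bash
python3 - <<'E'
from h import *
np.set_printoptions(precision=4,suppress=True)
s=arm.get_state()
p0=np.array([.490,.2275,.225])
w=lin(p0,-1.752,(.515,-.25,.23),-1.42,11)+lin((.515,-.25,.23),-1.42,(.505,-.267,.15),-1.40,3)+[((.505,-.267,.15),-1.40)]*2
print(s['eef_pos']); plan(w,0.1,s)
E
```

```text
[0.4922 0.2296 0.2238]
[[[0.0447,-0.0082,-0.0018],[-0.3,0.3,-1.7],0.1],[[0.0426,-0.0088,-0.0004],[0.0,-0.0,-1.8],0.1],[[0.0428,-0.0075,-0.0005],[0.0,-0.0,-1.7],0.1],[[0.0431,-0.0062,-0.0004],[0.0,-0.0,-1.7],0.1],[[0.0432,-0.0049,-0.0005],[0.0,-0.0,-1.7],0.1],[[0.0433,-0.0036,-0.0004],[0.0,-0.0,-1.8],0.1],[[0.0434,-0.0023,-0.0005],[0.0,-0.0,-1.7],0.1],[[0.0434,-0.001,-0.0004],[0.0,-0.0,-1.7],0.1]]
[[[0.0435,0.0004,-0.0004],[0.0,-0.0,-1.8],0.1],[[0.0434,0.0017,-0.0005],[0.0,-0.0,-1.7],0.1],[[0.0434,0.0029,-0.0004],[0.0,-0.0,-1.7],0.1],[[0.0051,0.0041,0.0266],[0.0,-0.0,-0.4],0.1],[[0.0051,0.0042,0.0267],[0.0,-0.0,-0.4],0.1],[[0.005,0.0042,0.0267],[0.0,-0.0,-0.4],0.1],[[0.0,0.0,-0.0],[0.0,-0.0,0.0],0.1],[[0.0,0.0,-0.0],[0.0,-0.0,0.0],0.1]]
```

Request:
{"op": "step_arm", "data": {
  "targets": [
    [[0.044,-0.008,-0.002],[0,0,-1.7],0.1],
    [[0.043,-0.009,0],[0,0,-1.7],0.1],
    [[0.043,-0.008,0],[0,0,-1.7],0.1],
    [[0.043,-0.006,0],[0,0,-1.7],0.1],
    [[0.043,-0.005,0],[0,0,-1.7],0.1],
    [[0.043,-0.004,0],[0,0,-1.8],0.1],
    [[0.043,-0.002,0],[0,0,-1.7],0.1],
    [[0.043,-0.001,0],[0,0,-1.7],0.1]
  ]
}}

```text
t: 6.7
eef_pos: [0.5079, -0.1209, 0.2187]
ee_rot: [3.141, 0.0, -1.512]
force: [0.4, 1.0, 1.3]
width: 0.048
```

Request:
{"op": "step_arm", "data": {
  "targets": [
    [[0.043,0,0],[0,0,-1.8],0.1],
    [[0.043,0.002,0],[0,0,-1.7],0.1],
    [[0.043,0.003,0],[0,0,-1.7],0.1],
    [[0.005,0.004,0.026],[0,0,-0.4],0.1],
    [[0.005,0.004,0.026],[0,0,-0.4],0.1],
    [[0.005,0.004,0.026],[0,0,-0.4],0.1],
    [[0,0,0],[0,0,0],0.1],
    [[0,0,0],[0,0,0],0.1]
  ]
}}

```text
t: 7.5
eef_pos: [0.5055, -0.2649, 0.1411]
ee_rot: [3.14, 0.0, -1.401]
force: [-0.1, -0.4, 0.6]
width: 0.0483
```

```bash
python3 - <<'E'
from h import *
s,p,d=wgrab('w4'); print(s['t'],s['eef_pos'],s['ee_rot'],s['qd'],s['width'])
crop(p,180,60,150,150,4,'w4c.png')
E
```

```text
7.5 [ 0.50550983 -0.2649288   0.14109534] [ 3.14016956e+00  1.57435513e-04 -1.40143332e+00] [ 0.00862654 -0.02479516  0.02972213  0.00622991  0.00032566 -0.00147943] 0.04826733893890339
```

View pics/w4.png

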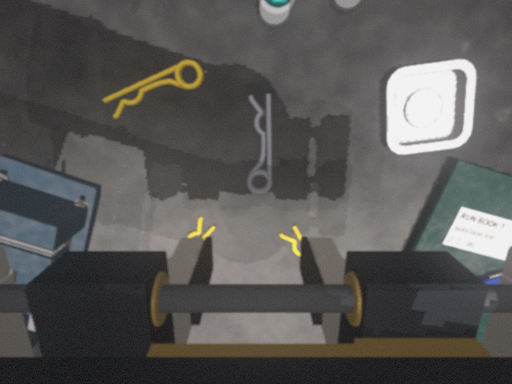

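View pics/w4c.png

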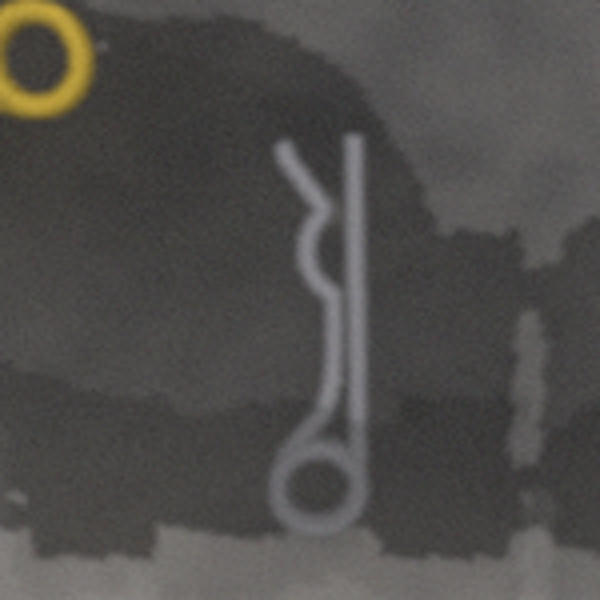

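The steel clip lies with its coil at (260,182) and straight-leg tip at (268.5,94), bow on the left, right side up.

```bash
python3 - <<'E'
from h import *
np.set_printoptions(precision=4,suppress=True)
s,p,d=wload('w4'); f=lambda u,v,z: onz('wrist',180+u/4,60+v/4,z,s)
c=f(319,487,.0045);t=f(354,135,.00225);l=f(359,420,.00225)
y=np.arctan2(*(t-l)[[1,0]]); print(c,t,l,'legyaw',y,'coil-tip',np.linalg.norm(t-c))
X=np.array([np.cos(y),np.sin(y)]);Y=np.array([-X[1],X[0]]); print((t-c)[:2]@X,(t-c)[:2]@Y,'toolyaw',y-np.pi/2)
s=arm.get_state();print(s['eef_pos'])
w=lin(s['eef_pos'],s['ee_rot'][2],(*c[:2],.03),y-np.pi/2,6)+[((*c[:2],.03),y-np.pi/2)]*2
plan(w,0.1,s)
E
```

```text
[ 0.5077 -0.2691  0.0045] [ 0.5881 -0.2629  0.0022] [ 0.5249 -0.2757  0.0022] legyaw 0.19976511297521068 coil-tip 0.08066758411556381
0.08002170992324242 -0.009935923107693964 toolyaw -1.3710312138196858
[ 0.5063 -0.2649  0.142 ]
[[[0.0007,-0.0001,0.0187],[-0.0,-0.0,-0.3],0.1],[[0.0007,-0.0001,0.0186],[-0.0,-0.0,-0.3],0.1],[[0.0007,-0.0001,0.0187],[-0.0,-0.0,-0.3],0.1],[[0.0008,-0.0001,0.0187],[-0.0,-0.0,-0.2],0.1],[[0.0007,-0.0001,0.0187],[-0.0,-0.0,-0.3],0.1],[[0.0007,-0.0001,0.0186],[-0.0,-0.0,-0.3],0.1],[[-0.0,0.0,0.0],[-0.0,-0.0,-0.0],0.1],[[-0.0,0.0,0.0],[-0.0,-0.0,-0.0],0.1]]
```

Request:
{"op": "step_arm", "data": {
  "targets": [
    [[0.001,0,0.019],[0,0,-0.3],0.1],
    [[0.001,0,0.019],[0,0,-0.3],0.1],
    [[0.001,0,0.019],[0,0,-0.3],0.1],
    [[0.001,0,0.019],[0,0,-0.3],0.1],
    [[0,0,0.019],[0,0,-0.3],0.1],
    [[0,0,0.017],[0,0,-0.2],0.1],
    [[0,0,0],[0,0,0],0.1],
    [[0,0,0],[0,0,0],0.1]
  ]
}}

```text
t: 8.35
eef_pos: [0.5076, -0.2687, 0.0303]
ee_rot: [-3.14, -0.001, -1.371]
force: [0.1, 0.3, -0.4]
width: 0.0483
```

```bash
python3 - <<'E'
from h import *
np.set_printoptions(precision=4,suppress=True)
s=arm.get_state();print(s['eef_pos'],s['ee_rot'],s['force'])
plan(lin(s['eef_pos'],s['ee_rot'][2],(.5077,-.2691,.002),-1.371,4),.1,s)
E
```

```text
[ 0.5076 -0.2687  0.0303] [-3.1404 -0.0008 -1.3707] [ 0.1231  0.2507 -0.4245]
[[[0.0001,-0.0,0.0071],[-0.1,-0.0,0.0],0.1],[[0.0001,-0.0,0.0071],[0.0,-0.0,0.0],0.1],[[0.0001,-0.0,0.0071],[0.0,-0.0,0.0],0.1],[[0.0001,-0.0001,0.007],[0.0,-0.0,0.0],0.1]]
```

Request:
{"op": "step_arm", "data": {
  "targets": [
    [[0,0,0.008],[0,0,0],0.1],
    [[0,0,0.008],[0,0,0],0.1],
    [[0,0,0.007],[0,0,0],0.1],
    [[0,0,0.0055],[0,0,0],0.1],
    [[0,0,0],[0,0,0],0.1],
    [[0,0,0],[0,0,0],0.1],
    [[0,0,0],[0,0,0],-0.5],
    [[0,0,0],[0,0,0],-1]
  ],
  "grip_force": 40
}}

```text
t: 9.15
eef_pos: [0.5065, -0.2688, 0.0004]
ee_rot: [3.142, -0.0, -1.371]
force: [0.2, -0.1, 0.4]
width: 0.0374
```

Request:
{"op": "step_arm", "data": {
  "targets": [
    [[0,0,0],[0,0,0],-1],
    [[0,0,0],[0,0,0],-1],
    [[0,0,0],[0,0,0],-1],
    [[0,0,-0.01],[0,0,0],-1],
    [[0,0,-0.03],[0,0,0],-1],
    [[0,0,-0.04],[0,0,0],-1],
    [[0,0,-0.04],[0,0,0],-1],
    [[0,0,0],[0,0,0],-1]
  ]
}}

```text
t: 9.95
eef_pos: [0.5099, -0.2699, 0.1272]
ee_rot: [-3.133, -0.005, -1.37]
force: [0.5, 0.7, 0.2]
width: 0.0222
```

```bash
python3 - <<'E'
from h import *
np.set_printoptions(precision=4,suppress=True)
s,p,d=wgrab('w5');print(s['eef_pos'],s['ee_rot'],s['force'],s['width'],s['qd'])
crop(p,180,40,150,190,3,'w5c.png')
E
```

```text
[ 0.5099 -0.2699  0.1272] [-3.1326 -0.0049 -1.3703] [0.4979 0.6712 0.2244] 0.02218720726497566 [ 0.0012  0.055  -0.0728 -0.029   0.0772 -0.0015]
```

View pics/w5.png

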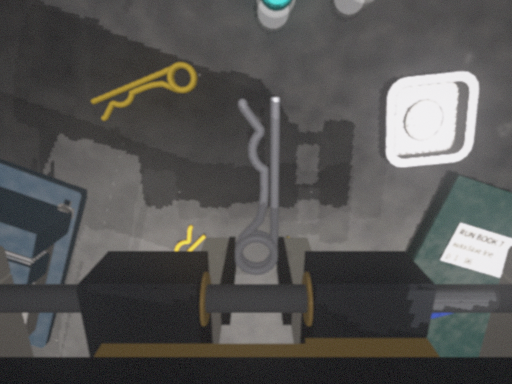

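```bash
python3 - <<'E'
from h import *
np.set_printoptions(precision=4,suppress=True)
s,p,d=wgrab('w6');print(s['eef_pos'],s['qd'])
c=viewer.calibration('wrist');k=K(c);T=c['tool_from_camera']
def tool(u,v,z):
    dr=T[:3,:3]@np.array([(u-k[0,2])/k[0,0],-(v-k[1,2])/k[0,0],-1.]);o=T[:3,3];return o+dr*(z-o[2])/dr[2]
g=cv2.cvtColor(p,cv2.COLOR_RGB2GRAY).astype(float)
for v in range(94,236,6):
    r=g[v,262:290]; m=r>np.median(r)+25
    j=np.where(d[v,262:290]<.19)[0]+262
    u=(j.mean() if len(j) else 0); 
    print(v,j.min() if len(j) else None,j.max() if len(j) else None, round(np.median(d[v,j]),4) if len(j) else 0, tool(u,v,-.002) if len(j) else '', )
crop(p,225,80,80,80,8,'w6c.png')
E
```

```text
[ 0.5084 -0.2692  0.1244] [ 0.0008  0.045  -0.0563 -0.0206  0.0273 -0.0003]
94 None None 0 
100 270 278 0.1485 [ 0.0094 -0.0801 -0.002 ]
106 270 278 0.1498 [ 0.0094 -0.0774 -0.002 ]
112 270 278 0.1501 [ 0.0095 -0.0747 -0.002 ]
118 270 278 0.1513 [ 0.0095 -0.0719 -0.002 ]
124 270 278 0.1521 [ 0.0096 -0.0691 -0.002 ]
130 262 278 0.1528 [ 0.0085 -0.0663 -0.002 ]
136 262 278 0.1538 [ 0.0091 -0.0634 -0.002 ]
142 270 278 0.1547 [ 0.0097 -0.0605 -0.002 ]
148 270 278 0.1554 [ 0.0098 -0.0576 -0.002 ]
154 270 278 0.1566 [ 0.0098 -0.0546 -0.002 ]
160 270 278 0.1576 [ 0.0099 -0.0516 -0.002 ]
166 262 278 0.1586 [ 0.0082 -0.0485 -0.002 ]
172 262 278 0.159 [ 0.0081 -0.0455 -0.002 ]
178 262 278 0.1599 [ 0.0081 -0.0424 -0.002 ]
184 262 277 0.1606 [ 0.0079 -0.0392 -0.002 ]
190 262 277 0.162 [ 0.0079 -0.036  -0.002 ]
196 262 277 0.1629 [ 0.008  -0.0328 -0.002 ]
202 262 280 0.164 [ 0.0084 -0.0295 -0.002 ]
208 262 277 0.165 [ 0.0082 -0.0262 -0.002 ]
214 262 277 0.1659 [ 0.0086 -0.0229 -0.002 ]
220 262 277 0.1669 [ 0.0095 -0.0195 -0.002 ]
226 270 277 0.1678 [ 0.0102 -0.016  -0.002 ]
232 262 277 0.1697 [ 0.0085 -0.0125 -0.002 ]
```

View pics/w6c.png

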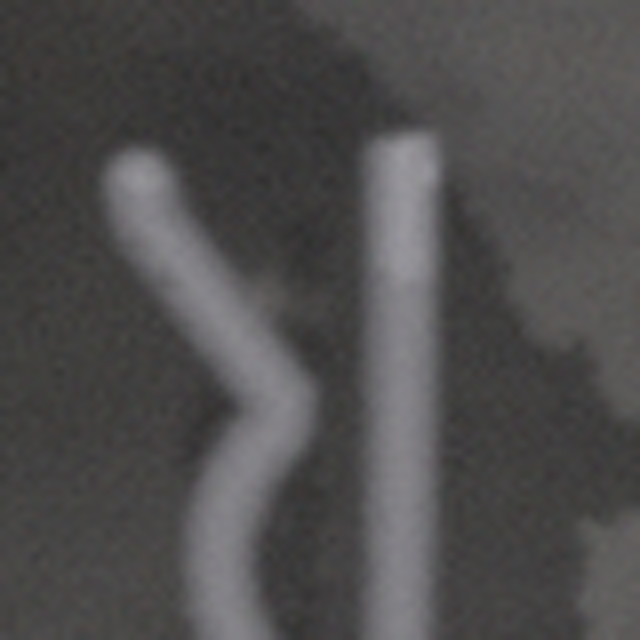

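```bash
python3 - <<'E'
from h import *
np.set_printoptions(precision=4,suppress=True)
s=arm.get_state()
X=np.array([.985,-.174]);st=np.array([.5145,.1839]);yaw=-1.763
off=R.from_euler('xyz',[np.pi,0,yaw]).apply([.0081,-.081,-.002])
T=st-X*(.009+.035)-off[:2]; print(T,s['eef_pos'],s['ee_rot'])
p0=s['eef_pos'];y0=s['ee_rot'][2]
a=np.array([*p0[:2],.19]);b=np.array([*T,.19])
w=lin(p0,y0,a,y0,2)+lin(a,y0,b,yaw,11)+lin(b,yaw,(*T,.12),yaw,3)+lin((*T,.12),yaw,(*T,.098),yaw,2)+[((*T,.098),yaw)]*6
plan(w,-1,s)
E
```

```text
[0.3932 0.215 ] [ 0.507  -0.2688  0.1223] [-3.1385 -0.0009 -1.3715]
[[[0.0,-0.0001,-0.0339],[-0.2,-0.1,0.0],-1],[[0.0,0.0,-0.0338],[0.0,0.0,0.0],-1],[[-0.0452,0.0014,0.0],[0.0,0.0,2.0],-1],[[-0.045,0.0031,0.0],[0.0,0.0,2.1],-1],[[-0.045,0.0046,0.0001],[0.0,0.0,2.0],-1],[[-0.0447,0.0062,0.0],[0.0,0.0,2.1],-1],[[-0.0445,0.0079,0.0001],[0.0,0.0,2.0],-1],[[-0.0442,0.0094,-0.0],[0.0,0.0,2.0],-1]]
[[[-0.0438,0.011,0.0],[0.0,0.0,2.1],-1],[[-0.0434,0.0125,0.0001],[0.0,0.0,2.0],-1],[[-0.043,0.0141,0.0],[0.0,0.0,2.1],-1],[[-0.0424,0.0156,0.0],[0.0,0.0,2.0],-1],[[-0.0418,0.0171,0.0001],[0.0,0.0,2.0],-1],[[0.0,-0.0001,0.0233],[0.0,0.0,0.0],-1],[[0.0,0.0,0.0233],[0.0,0.0,0.0],-1],[[0.0,0.0,0.0234],[0.0,0.0,0.0],-1]]
[[[0.0,0.0,0.011],[0.0,0.0,0.0],-1],[[0.0,-0.0,0.011],[0.0,0.0,0.0],-1],[[0.0,-0.0,-0.0],[0.0,0.0,0.0],-1],[[0.0,-0.0,-0.0],[0.0,0.0,0.0],-1],[[0.0,-0.0,-0.0],[0.0,0.0,0.0],-1],[[0.0,-0.0,-0.0],[0.0,0.0,0.0],-1],[[0.0,-0.0,-0.0],[0.0,0.0,0.0],-1],[[0.0,-0.0,-0.0],[0.0,0.0,0.0],-1]]
```

Request:
{"op": "step_arm", "data": {
  "targets": [
    [[0,0,-0.034],[-0.2,0,0],-1],
    [[-0.01,0,-0.034],[0,0,0.5],-1],
    [[-0.03,0.001,0],[0,0,2],-1],
    [[-0.045,0.003,0],[0,0,2],-1],
    [[-0.045,0.005,0],[0,0,2],-1],
    [[-0.045,0.006,0],[0,0,2],-1],
    [[-0.045,0.008,0],[0,0,2],-1],
    [[-0.045,0.009,0],[0,0,2],-1]
  ]
}}

```text
t: 10.85
eef_pos: [0.4462, -0.0067, 0.1876]
ee_rot: [3.136, -0.001, -1.592]
force: [1.6, 0.4, -0.6]
width: 0.022
```

Request:
{"op": "step_arm", "data": {
  "targets": [
    [[-0.044,0.011,0],[0,0,2],-1],
    [[-0.044,0.012,0],[0,0,2],-1],
    [[-0.043,0.014,0],[0,0,2],-1],
    [[-0.042,0.016,0],[0,0,2],-1],
    [[-0.03,0.017,0],[0,0,2],-1],
    [[-0.015,0,0.02],[0,0,1.5],-1],
    [[0,0,0.02],[0,0,0],-1],
    [[0,0,0.02],[0,0,0],-1]
  ]
}}

```text
t: 11.65
eef_pos: [0.3968, 0.2156, 0.1268]
ee_rot: [3.137, -0.003, -1.789]
force: [0.6, -0.7, 0.3]
width: 0.0225
```

```bash
python3 - <<'E'
from h import *
np.set_printoptions(precision=4,suppress=True)
s=arm.get_state();print(s['t'],s['eef_pos'],s['ee_rot'],s['force'],s['width'])
plan(lin(s['eef_pos'],s['ee_rot'][2],(.3932,.215,.105),-1.763,4),-1,s)
E
```

```text
11.65 [0.3968 0.2156 0.1268] [ 3.1372 -0.0031 -1.7891] [ 0.6271 -0.6991  0.3367] 0.022453498153082195
[[[0.0003,0.0008,0.0055],[0.3,-0.2,-0.4],-1],[[0.0004,0.0009,0.0054],[-0.0,0.0,-0.3],-1],[[0.0003,0.0008,0.0055],[-0.0,0.0,-0.4],-1],[[0.0003,0.0009,0.0054],[-0.0,0.0,-0.4],-1]]
```

Request:
{"op": "step_arm", "data": {
  "targets": [
    [[0,0.001,0.006],[0.2,0,-0.4],-1],
    [[0,0.001,0.006],[0,0,-0.4],-1],
    [[0,0.001,0.006],[0,0,-0.4],-1],
    [[0,0,0.003],[0,0,-0.2],-1],
    [[0,0,0],[0,0,0],-1],
    [[0,0,0],[0,0,0],-1],
    [[0,0,0],[0,0,0],-1],
    [[0,0,0],[0,0,0],-1]
  ]
}}

```text
t: 12.45
eef_pos: [0.3949, 0.2163, 0.1079]
ee_rot: [-3.141, -0.001, -1.766]
force: [-0.9, 0.1, -1.3]
width: 0.0224
```

```bash
python3 - <<'E'
from h import *
np.set_printoptions(precision=4,suppress=True)
s,p,d=wgrab('w7');print(s['eef_pos'],s['ee_rot'],s['force'],s['qd'])
crop(p,180,10,150,110,5,'w7c.png')
E
```

```text
[0.3949 0.2163 0.1079] [-3.141  -0.0008 -1.7659] [-0.9133  0.0775 -1.3265] [ 0.0017  0.0036 -0.0021 -0.0011  0.0019 -0.0018]
```

View pics/w7.png

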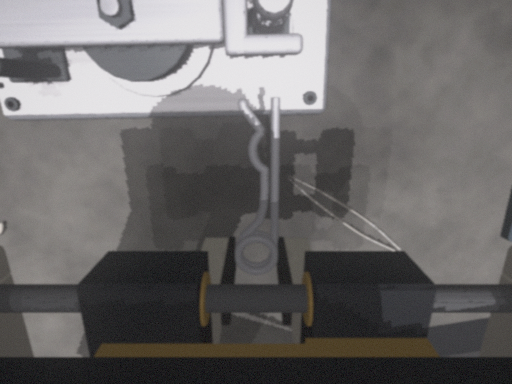

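View pics/w7c.png

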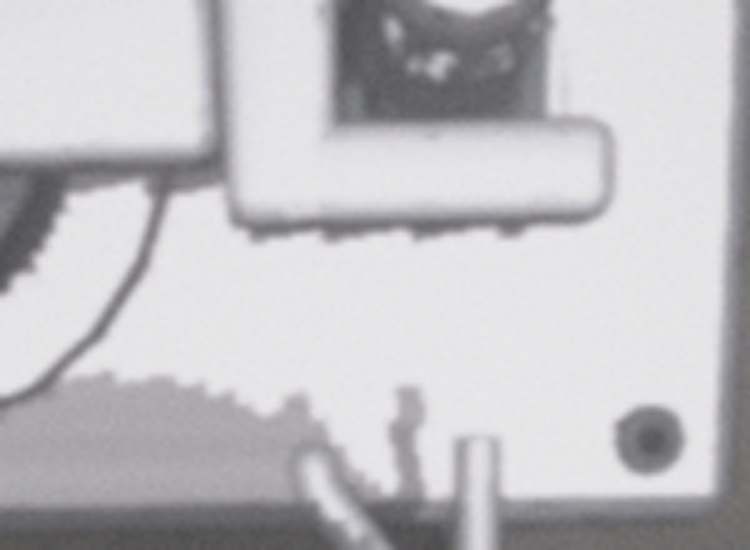

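Request:
{"op": "step_arm", "data": {
  "targets": [
    [[0,-0.005,0],[0,0,0],-1],
    [[0,-0.008,0.002],[0,0,0],-1],
    [[0,-0.007,0.002],[0,0,0],-1],
    [[0,-0.002,0.002],[0,0,0],-1],
    [[0,0,0.001],[0,0,0],-1],
    [[0,0,0],[0,0,0],-1],
    [[0,0,0],[0,0,0],-1],
    [[0,0,0],[0,0,0],-1]
  ]
}}

```text
t: 13.3
eef_pos: [0.4163, 0.212, 0.1006]
ee_rot: [-3.141, -0.001, -1.766]
force: [-0.9, 0.6, -0.5]
width: 0.0221
```

```bash
python3 - <<'E'
from h import *
np.set_printoptions(precision=4,suppress=True)
s,p,d=wgrab('w8');print(s['eef_pos'],s['ee_rot'],s['force'],s['qd'])
crop(p,220,0,100,120,5,'w8c.png')
c=viewer.calibration('wrist');k=K(c);T=c['tool_from_camera']
v,u=np.mgrid[0:384,0:512]; P=np.stack([(u-k[0,2])/k[0,0]*d,-(v-k[1,2])/k[0,0]*d,-d],-1)@T[:3,:3].T+T[:3,3]
Z=P[...,2]+0
for r in range(5,60,6): print(r,np.round(Z[r,244:300:4]*1000,1))
for r in range(96,110,4): print(r,np.round(Z[r,268:284:2]*1000,1))
E
```

```text
[0.4163 0.212  0.1006] [-3.1412 -0.0013 -1.7657] [-0.866   0.5603 -0.5324] [-0.0001 -0.0038 -0.0014  0.0003  0.0005 -0.0015]
5 [68.8 69.1 68.6 68.4 68.6 70.2 69.6 68.6 69.5 69.2 68.9 68.6 69.7 68.3]
11 [11.  10.5 10.9 12.3 10.9 11.1 12.2 12.8 10.3 10.5 11.4 11.4 11.4 10.8]
17 [11.3 11.3 10.7 11.2 12.4 11.5 10.7 11.5 12.9 10.3 10.3 13.5 12.   9.1]
23 [11.1 11.2 11.1 12.1 11.  11.8 13.1 10.5 11.6 11.3 11.8 12.5 12.9 11.5]
29 [ 11.9  13.2  14.1  15.   14.2 -11.7 -10.7 -11.2 -11.  -11.   -8.9  16.4
  15.7  15.8]
35 [ 12.4  69.4  67.6  -9.7 -11.7 -11.9 -12.7 -12.  -11.2 -11.8 -11.7 -11.6
  68.4  68.9]
41 [ 12.9  68.4  67.5 -11.3 -12.  -12.5 -12.  -11.3 -12.9 -10.7 -11.1 -11.8
  -9.5  67.6]
47 [ 12.   57.4  57.4 -12.5 -10.5 -11.  -10.7 -10.6 -11.5 -11.8 -12.2 -12.1
 -10.   69.2]
53 [ 12.1  58.4  57.6 -10.1 -12.2 -11.  -12.3 -12.2 -11.5 -11.6 -11.7 -10.2
 -10.2  69.1]
59 [  11.5   58.1   37.8   -9.9  -11.6  -11.8  -11.6  -13.3  -11.3  -12.4
  -11.6   -9.4 -158.    68.2]
96 [12.3 11.7 12.2 12.5 12.1 11.5 11.2 12.4]
100 [68.8 -1.2 -2.6 -3.  -4.4 -2.4 68.3 68.9]
104 [68.3 -0.8 -2.  -1.3 -2.8 -2.3 68.5 68.9]
108 [68.8 -1.5 -3.  -2.  -3.  -2.8 68.6 69.3]
```

View pics/w8c.png

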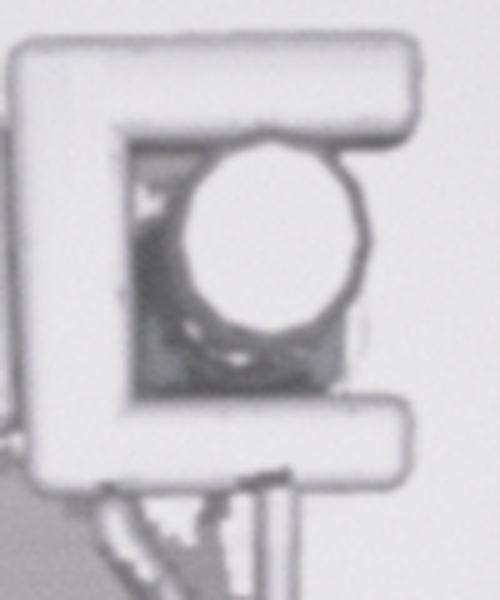

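```bash
python3 - <<'E'
from h import *
np.set_printoptions(precision=5,suppress=True)
s,p,d=wload('w8')
c=viewer.calibration('wrist');k=K(c);T=c['tool_from_camera']
def tool(u,v,z):
    dr=T[:3,:3]@np.array([(u-k[0,2])/k[0,0],-(v-k[1,2])/k[0,0],-1.]);o=T[:3,3];return o+dr*(z-o[2])/dr[2]
print('stud',tool(274.2,47.2,-.0117))
g=cv2.GaussianBlur(cv2.cvtColor(p,cv2.COLOR_RGB2GRAY),(3,3),0).astype(float)
for v in (97,100,105,115,130,150,170,190,210):
    print(v,g[v,268:284].astype(int))
sg,_,_=0,0,0
# stud face contour
m=(g[20:70,250:300]>205).astype(np.uint8); n,l,st,ce=cv2.connectedComponentsWithStats(m)
lab=l[47-20,274-250]; print(st[lab],ce[lab]+[250,20])
for u,v in [(275.6,97),(275.3,150),(274.9,200)]: print(tool(u,v,-.0005))
for th in (100,105): pass
print('base front edge / fork edge rows')
for n,(a,b) in {'fork':((40,485),(400,485)),'forkin':((135,400),(390,397)),'forkback':((20,38),(400,35))}.items():
    A=tool(220+a[0]/5,a[1]/5,.0115);B=tool(220+b[0]/5,b[1]/5,.0115);print(n,A,B,np.arctan2(B[1]-A[1],B[0]-A[0]))
E
```

```text
stud [ 0.00878 -0.10198 -0.0117 ]
97 [145 137 131 131 137 148 160 168 171 172 171 170 172 175 177 177]
100 [222 214 194 174 172 189 210 221 220 208 193 189 202 217 223 225]
105 [225 216 196 175 172 190 211 221 218 207 192 190 206 223 229 230]
115 [224 214 189 164 161 179 200 212 209 194 183 189 209 224 229 229]
130 [124 119 120 132 154 179 200 208 202 188 179 187 207 223 228 229]
150 [ 71  74  83  96 107 116 121 123 122 116 106  94  83  79  79  79]
170 [ 90  82  83  93 104 113 118 119 116 109  97  84  71  65  65  65]
190 [ 90  81  82  93 105 112 116 116 111 103  90  75  64  60  59  58]
210 [60 63 70 79 86 90 91 90 89 84 76 66 60 60 60 59]
[  8   9  33  37 921] [273.59826  47.09121]
[ 0.01039 -0.08186 -0.0005 ]
[ 0.01072 -0.05672 -0.0005 ]
[ 0.011  -0.0305 -0.0005]
base front edge / fork edge rows
fork [-0.01308 -0.08166  0.0115 ] [ 0.02348 -0.08165  0.0115 ] 0.00025346595684804315
forkin [-0.00336 -0.08978  0.0115 ] [ 0.02212 -0.09005  0.0115 ] -0.010776922622277108
forkback [-0.01385 -0.12171  0.0115 ] [ 0.02176 -0.12194  0.0115 ] -0.006529252543317896
```

```bash
python3 - <<'E'
from h import *
np.set_printoptions(precision=6,suppress=True)
c=viewer.calibration('wrist');k=K(c);T=c['tool_from_camera'];print(c,k)
dr=T[:3,:3]@np.array([(275.6-k[0,2])/k[0,0],-(97-k[1,2])/k[0,0],-1.]);print(dr,(-.0005-T[2,3])/dr[2])
E
```

```text
{'fov_y': 62.0666054036712, 'cx': 255.9384004830511, 'cy': 195.40631086498033, 'tool_from_camera': array([[ 1.      ,  0.000015,  0.000812,  0.001239],
       [ 0.000266, -0.950557, -0.310551, -0.084483],
       [ 0.000767,  0.310551, -0.950557, -0.158015],
       [ 0.      ,  0.      ,  0.      ,  1.      ]])} [[319.12136    0.       255.9384  ]
 [  0.       319.12136  195.406311]
 [  0.         0.         1.      ]]
[0.060804 0.017447 1.046367] 0.15053509826623931
```

Request:
{"op": "step_arm", "data": {
  "targets": [
    [[-0.001,0,0.001],[0,0,0],-1],
    [[-0.0006,-0.001,0.001],[0,0,0],-1],
    [[0,-0.002,0.001],[0,0,0],-1],
    [[0,-0.002,0],[0,0,0],-1],
    [[0,-0.002,0],[0,0,0],-1],
    [[0,-0.001,0],[0,0,0],-1],
    [[0,0,0],[0,0,0],-1],
    [[0,0,0],[0,0,0],-1]
  ]
}}

```text
t: 14.15
eef_pos: [0.4245, 0.2118, 0.0975]
ee_rot: [-3.141, -0.001, -1.766]
force: [0.7, 0.7, -0.5]
width: 0.0224
```

```bash
python3 - <<'E'
from h import *
np.set_printoptions(precision=5,suppress=True)
s,p,d=wgrab('w9');print(s['t'],s['eef_pos'],s['ee_rot'],s['force'])
crop(p,220,20,100,100,6,'w9c.png')
E
```

```text
14.15 [0.42451 0.21182 0.09754] [-3.14137 -0.00148 -1.76601] [ 0.68697  0.65126 -0.52171]
```

View pics/w9c.png

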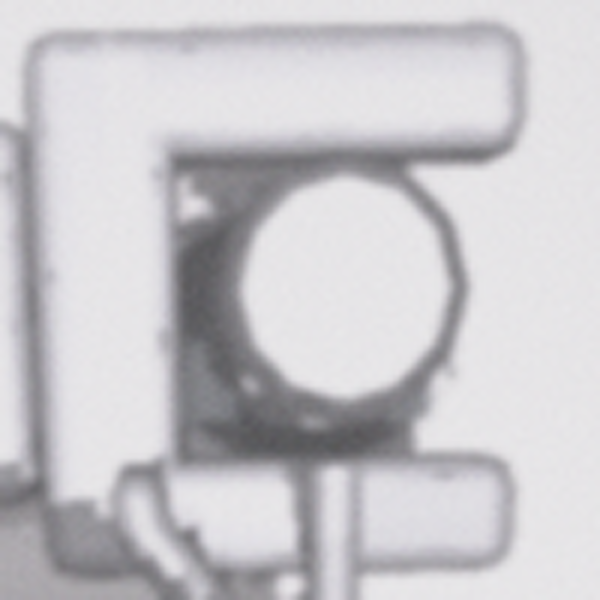

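Request:
{"op": "step_arm", "data": {
  "targets": [
    [[-0.0001,-0.001,0],[0,0,0],-1],
    [[0,-0.001,0],[0,0,0],-1],
    [[0,-0.001,0],[0,0,0],-1],
    [[0,-0.001,0],[0,0,0],-1],
    [[0,-0.0005,0],[0,0,0],-1],
    [[0,-0.0005,0],[0,0,0],-1],
    [[0,0,0],[0,0,0],-1],
    [[0,0,0],[0,0,0],-1]
  ]
}}

```text
t: 15.0
eef_pos: [0.4294, 0.211, 0.0975]
ee_rot: [-3.141, -0.001, -1.766]
force: [-0.2, 0.2, -0.6]
width: 0.0221
```

Request:
{"op": "step_arm", "data": {
  "targets": [
    [[0,-0.0007,0],[0,0,0],-1],
    [[0,-0.0007,0],[0,0,0],-1],
    [[0,-0.0006,0],[0,0,0],-1],
    [[0,0,0],[0,0,0],-1],
    [[0,0,0],[0,0,0],-1],
    [[0,0,0],[0,0,0],-1],
    [[0,0,0],[0,0,0],-1],
    [[0,0,0],[0,0,0],-1]
  ]
}}

```text
t: 15.8
eef_pos: [0.4314, 0.2106, 0.0976]
ee_rot: [-3.141, -0.001, -1.766]
force: [0.7, -0.1, 0.1]
width: 0.022
```

```bash
python3 - <<'E'
from h import *
np.set_printoptions(precision=5,suppress=True)
s,p,d=wgrab('w10');print(s['t'],s['eef_pos'],s['ee_rot'],s['force'],s['moment'])
crop(p,220,20,100,100,6,'w10c.png')
E
```

```text
15.8 [0.4314  0.21063 0.09757] [-3.1413  -0.00141 -1.76587] [ 0.71516 -0.13851  0.08447] [-0.07303  0.20409 -0.01594]
```

View pics/w10c.png

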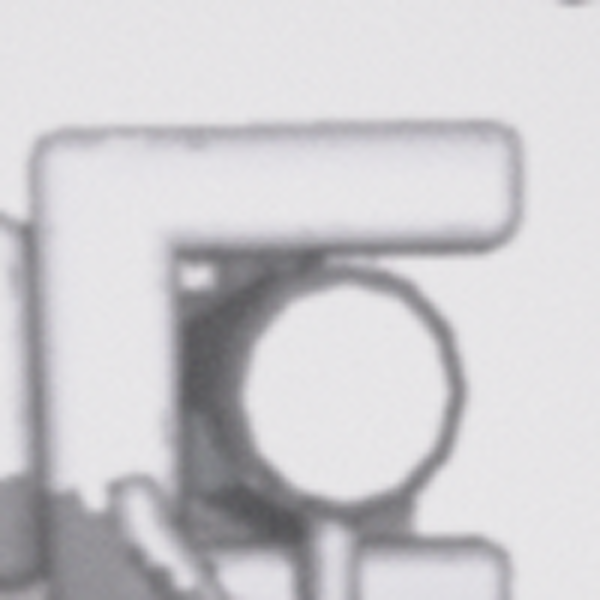

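The tip is about 4 mm past the stud's front face with almost no force, so it has entered the hole. I keep advancing gently.

Request:
{"op": "step_arm", "data": {
  "targets": [
    [[0,-0.001,0],[0,0,0],-1],
    [[0,-0.0015,0],[0,0,0],-1],
    [[0,-0.0015,0],[0,0,0],-1],
    [[0,-0.0015,0],[0,0,0],-1],
    [[0,-0.0015,0],[0,0,0],-1],
    [[0,-0.001,0],[0,0,0],-1],
    [[0,0,0],[0,0,0],-1],
    [[0,0,0],[0,0,0],-1]
  ]
}}

```text
t: 16.65
eef_pos: [0.4393, 0.209, 0.0975]
ee_rot: [-3.141, -0.001, -1.766]
force: [-0.5, 0.2, 0.3]
width: 0.0224
```

```bash
python3 - <<'E'
from h import *
np.set_printoptions(precision=5,suppress=True)
s,p,d=wgrab('w11');print(s['t'],s['eef_pos'],s['ee_rot'],s['force'],s['moment'],s['width'])
crop(p,200,40,120,120,5,'w11c.png')
E
```

```text
16.65 [0.43925 0.20905 0.09753] [-3.14137 -0.00146 -1.76601] [-0.48643  0.22365  0.31209] [-0.06254  0.14475 -0.00253] 0.02241393270431041
```

View pics/w11c.png

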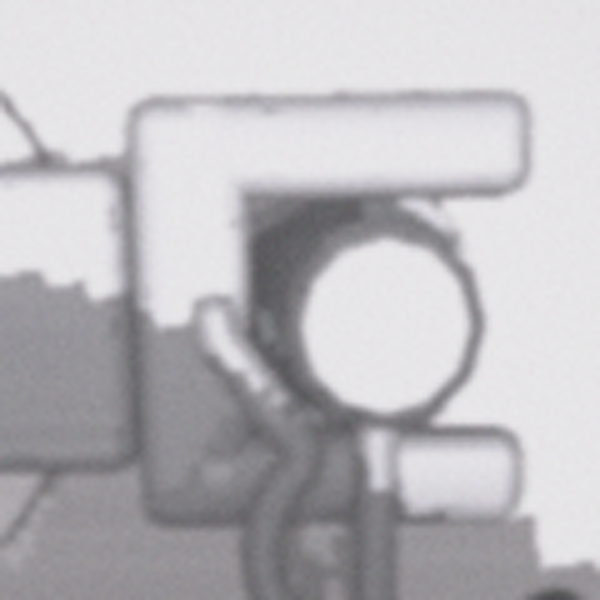

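Request:
{"op": "step_arm", "data": {
  "targets": [
    [[0,-0.001,0],[0,0,0],-1],
    [[0,-0.001,0],[0,0,0],-1],
    [[0,-0.001,0],[0,0,0],-1],
    [[0,-0.001,0],[0,0,0],-1],
    [[0,-0.001,0],[0,0,0],-1],
    [[0,-0.001,0],[0,0,0],-1],
    [[0,0,0],[0,0,0],-1],
    [[0,0,0],[0,0,0],-1]
  ],
  "grip_force": 60
}}

```text
t: 17.5
eef_pos: [0.4448, 0.2082, 0.0974]
ee_rot: [3.141, -0.001, -1.766]
force: [-4.2, 3.0, -1.1]
width: 0.0218
```

Request:
{"op": "step_arm", "data": {
  "targets": [
    [[0,-0.001,0],[0,0,0],-1],
    [[0,-0.001,0],[0,0,0],-1],
    [[0,-0.001,0],[0,0,0],-1],
    [[0,0,0],[0,0,0],-1],
    [[0,0,0],[0,0,0],-1],
    [[0,0,0],[0,0,0],-1],
    [[0,0,0],[0,0,0],-1],
    [[0,0,0],[0,0,0],-1]
  ]
}}

```text
t: 18.3
eef_pos: [0.4478, 0.2076, 0.0975]
ee_rot: [3.142, -0.001, -1.766]
force: [-4.1, 4.0, -0.4]
width: 0.022
```

```bash
python3 - <<'E'
from h import *
np.set_printoptions(precision=5,suppress=True)
s,p,d=wgrab('w12');print(s['t'],s['eef_pos'],s['ee_rot'],s['force'],s['moment'],s['width'])
crop(p,200,60,120,150,4,'w12c.png')
E
```

```text
18.3 [0.44784 0.20762 0.09748] [ 3.14151 -0.00111 -1.76572] [-4.10557  3.98985 -0.37696] [1.35586 1.68448 0.17125] 0.022043209991976946
```

View pics/w12c.png

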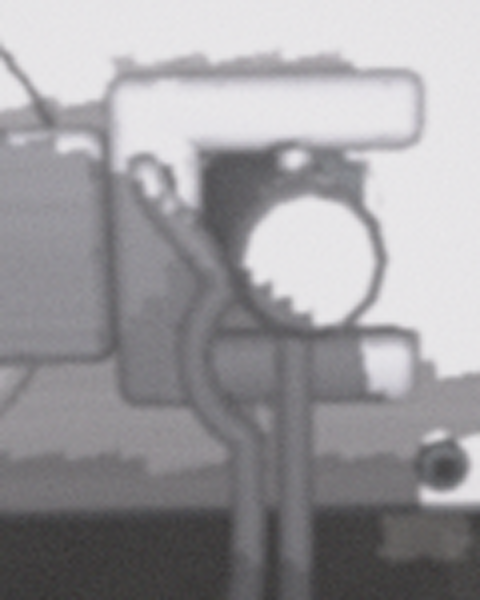

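Request:
{"op": "step_arm", "data": {
  "targets": [
    [[0,-0.001,0],[0,0,0],-1],
    [[0,-0.001,0],[0,0,0],-1],
    [[0,-0.001,0],[0,0,0],-1],
    [[0,-0.001,0],[0,0,0],-1],
    [[0,0,0],[0,0,0],-1],
    [[0,0,0],[0,0,0],-1],
    [[0,0,0],[0,0,0],-1],
    [[0,0,0],[0,0,0],-1]
  ]
}}

```text
t: 19.15
eef_pos: [0.4526, 0.2068, 0.0978]
ee_rot: [-3.14, -0.001, -1.766]
force: [3.3, 1.3, -1.6]
width: 0.0217
```

Request:
{"op": "step_arm", "data": {
  "targets": [
    [[0,-0.001,0],[0,0,0],-1],
    [[0,-0.001,0],[0,0,0],-1],
    [[0,-0.001,0],[0,0,0],-1],
    [[0,0,0],[0,0,0],-1],
    [[0,0,0],[0,0,0],-1],
    [[0,0,0],[0,0,0],-1],
    [[0,0,0],[0,0,0],-1],
    [[0,0,0],[0,0,0],-1]
  ]
}}

```text
t: 19.95
eef_pos: [0.4553, 0.2061, 0.0977]
ee_rot: [-3.141, -0.001, -1.766]
force: [4.4, 1.6, -1.3]
width: 0.0216
```

```bash
python3 - <<'E'
from h import *
np.set_printoptions(precision=5,suppress=True)
s,p,d=wgrab('w13');print(s['t'],s['eef_pos'],s['ee_rot'],s['force'],s['moment'],s['width'])
crop(p,200,60,120,190,3.1,'w13c.png')
E
```

```text
19.95 [0.45532 0.20607 0.09772] [-3.14074 -0.00112 -1.76574] [ 4.38975  1.62313 -1.30281] [ 0.7304  -1.09298  0.21697] 0.02162721377043608
```

View pics/w13c.png

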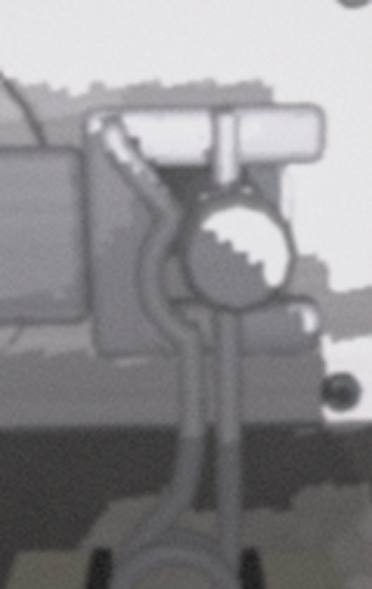

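Request:
{"op": "step_arm", "data": {
  "targets": [
    [[0,-0.001,0],[0,0,0],-1],
    [[0,-0.001,0],[0,0,0],-1],
    [[0,-0.001,0],[0,0,0],-1],
    [[0,0,0],[0,0,0],-1],
    [[0,0,0],[0,0,0],-1],
    [[0,0,0],[0,0,0],-1],
    [[0,0,0],[0,0,0],-1],
    [[0,0,0],[0,0,0],-1]
  ]
}}

```text
t: 20.8
eef_pos: [0.4582, 0.2055, 0.0977]
ee_rot: [-3.141, -0.001, -1.766]
force: [5.4, 1.7, -1.6]
width: 0.0216
```

```bash
python3 - <<'E'
from h import *
np.set_printoptions(precision=5,suppress=True)
s,p,d=wgrab('w14');print(s['t'],s['eef_pos'],s['force'],s['moment'],s['width'])
c=viewer.calibration('wrist');k=K(c);T=c['tool_from_camera']
def tool(u,v,z):
    dr=T[:3,:3]@np.array([(u-k[0,2])/k[0,0],-(v-k[1,2])/k[0,0],-1.]);o=T[:3,3];return o+dr*(z-o[2])/dr[2]
g=cv2.GaussianBlur(cv2.cvtColor(p,cv2.COLOR_RGB2GRAY),(3,3),0)
crop(p,200,60,120,190,3.1,'w14c.png'); crop(p,245,80,60,90,8,'w14d.png')
E
```

```text
20.8 [0.45821 0.20545 0.09771] [ 5.35821  1.74014 -1.58128] [ 0.61244 -1.66549  0.21242] 0.021586257068002965
```

View pics/w14c.png

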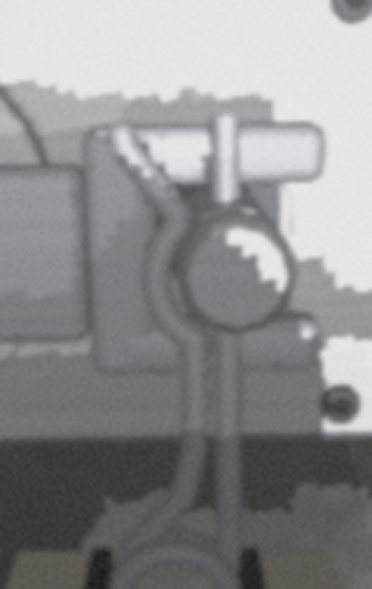

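View pics/w14d.png

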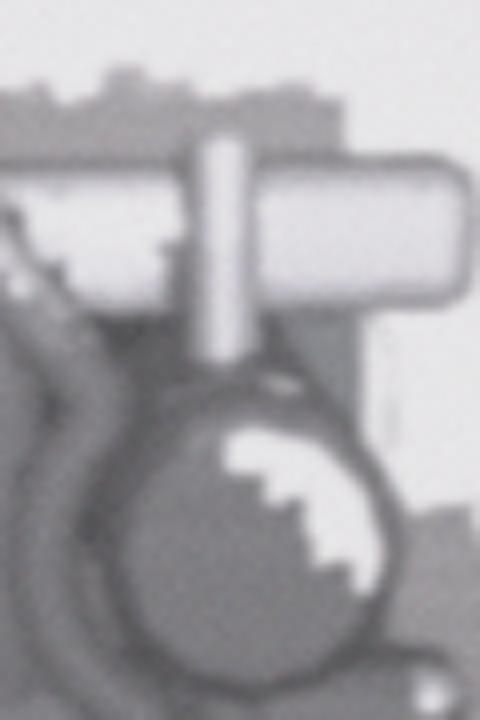

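```bash
python3 - <<'E'
from h import *
np.set_printoptions(precision=5,suppress=True)
c=viewer.calibration('wrist');k=K(c);T=c['tool_from_camera']
def tool(u,v,z):
    dr=T[:3,:3]@np.array([(u-k[0,2])/k[0,0],-(v-k[1,2])/k[0,0],-1.]);o=T[:3,3];return o+dr*(z-o[2])/dr[2]
a=tool(276.9,150,-.0146);b=tool(273,97.3,-.0005);print(a,b,a-b)
print('coil',tool(256,245,-.003))
E
```

```text
[ 0.01059 -0.05921 -0.0146 ] [ 0.00917 -0.08172 -0.0005 ] [ 0.00142  0.02251 -0.0141 ]
coil [ 0.00113 -0.00575 -0.003  ]
```

Request:
{"op": "step_arm", "data": {
  "targets": [
    [[0,-0.0005,0],[0,0,0],-1],
    [[0,-0.0005,0],[0,0,0],-1],
    [[0,-0.0005,0],[0,0,0],-1],
    [[0,-0.0005,0],[0,0,0],-1],
    [[0,0,0],[0,0,0],-1],
    [[0,0,0],[0,0,0],-1],
    [[0,0,0],[0,0,0],-1],
    [[0,0,0],[0,0,0],-1]
  ]
}}

```text
t: 21.65
eef_pos: [0.4597, 0.2049, 0.0975]
ee_rot: [-3.142, -0.002, -1.766]
force: [2.0, 1.4, -2.1]
width: 0.0218
```

```bash
python3 - <<'E'
from h import *
np.set_printoptions(precision=5,suppress=True)
s,p,d=wgrab('w15');print(s['t'],s['eef_pos'],s['force'],s['moment'],s['width'])
crop(p,245,80,60,100,8,'w15d.png');crop(p,190,60,130,190,3.1,'w15c.png')
E
```

```text
21.65 [0.45969 0.20487 0.0975 ] [ 1.97246  1.41812 -2.05462] [ 0.78977 -0.36135  0.14776] 0.021800055819504272
```

View pics/w15d.png

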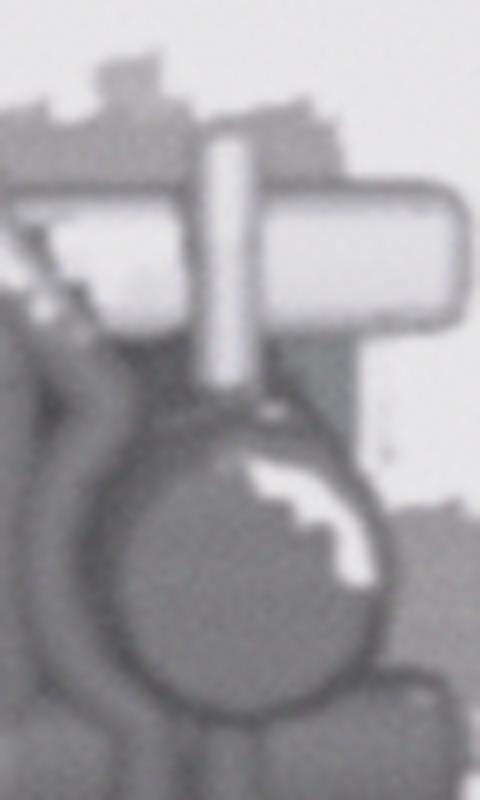

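View pics/w15c.png

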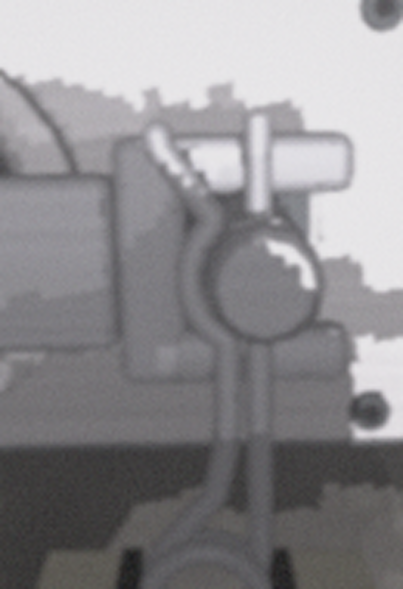

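Request:
{"op": "step_arm", "data": {
  "targets": [
    [[0,-0.0004,0],[0,0,0],-1],
    [[0,-0.0004,0],[0,0,0],-1],
    [[0,0,0],[0,0,0],-1],
    [[0,0,0],[0,0,0],-1],
    [[0,0,0],[0,0,0],-1],
    [[0,0,0],[0,0,0],-1],
    [[0,0,0],[0,0,0],-1],
    [[0,0,0],[0,0,0],-1]
  ]
}}

```text
t: 22.5
eef_pos: [0.4605, 0.2047, 0.0975]
ee_rot: [-3.142, -0.002, -1.766]
force: [1.4, 0.9, -0.6]
width: 0.022
```

Request:
{"op": "step_arm", "data": {
  "targets": [
    [[0,-0.0003,0],[0,0,0],-1],
    [[0,0,0],[0,0,0],-1],
    [[0,0,0],[0,0,0],-0.3],
    [[0,0,0],[0,0,0],-0.1],
    [[0,0,0],[0,0,0],0.1],
    [[0,0,0],[0,0,0],0.1],
    [[0,0,0],[0,0,0],0.1],
    [[0,0,0],[0,0,0],0.1]
  ]
}}

```text
t: 23.3
eef_pos: [0.461, 0.2048, 0.0976]
ee_rot: [-3.141, -0.001, -1.766]
force: [-0.0, 0.2, 0.5]
width: 0.048
```

```bash
python3 - <<'E'
from h import *
np.set_printoptions(precision=5,suppress=True)
s,p,d=wgrab('w16');print(s['t'],s['eef_pos'],s['force'],s['moment'],s['width'])
crop(p,245,80,60,100,8,'w16d.png');crop(p,160,60,190,190,3.1,'w16c.png')
E
```

```text
23.3 [0.46096 0.20476 0.09761] [-0.03949  0.21193  0.46733] [-0.05141  0.12953 -0.0112 ] 0.04801652123683108
```

View pics/w16d.png

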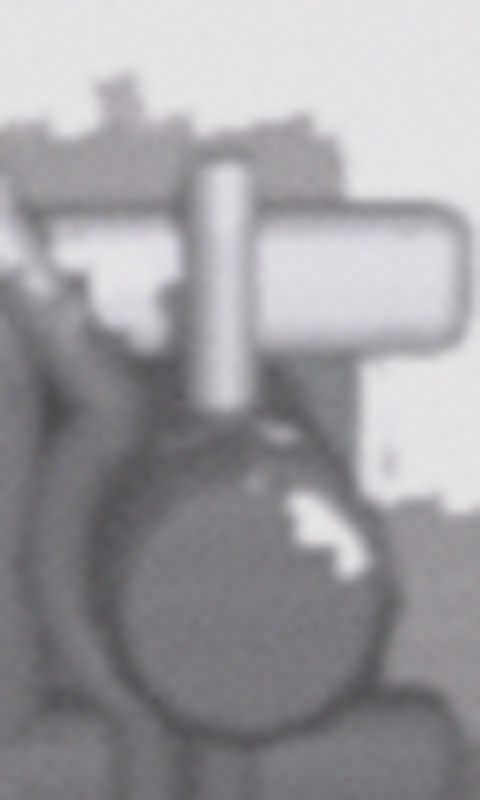

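View pics/w16c.png

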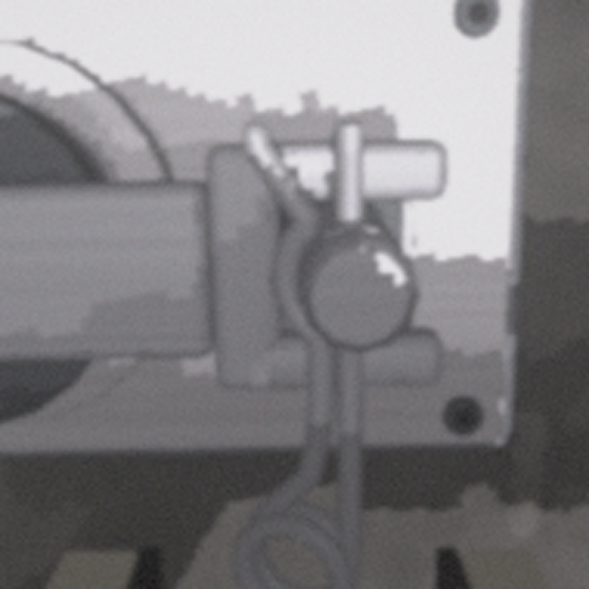

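```bash
python3 - <<'E'
from h import *
np.set_printoptions(precision=4,suppress=True)
c=viewer.calibration('wrist');k=K(c);T=c['tool_from_camera']
def tool(u,v,z):
    dr=T[:3,:3]@np.array([(u-k[0,2])/k[0,0],-(v-k[1,2])/k[0,0],-1.]);o=T[:3,3];return o+dr*(z-o[2])/dr[2]
v,u=np.mgrid[0:384,0:512]
for t,st,tp in [('w14',(276.9,150),(273,97.3)),('w15',(276.25,153.4),(273.5,96.9)),('w16',(276.2,156.2),(273,99.6))]:
    s,p,d=wload(t);P=np.stack([(u-k[0,2])/k[0,0]*d,-(v-k[1,2])/k[0,0]*d,-d],-1)@T[:3,:3].T+T[:3,3]
    Z=P[...,2]; zs=np.median(Z[int(st[1])-8:int(st[1])+8,268:285]); 
    leg=[np.median(Z[r:r+6,272:275]) for r in (103,109,115,121,)]+[np.median(Z[r:r+6,270:274]) for r in (180,200,220)]
    coil=np.median(Z[245:256,240:268]); print(t,zs,np.array(leg),coil)
    zt=leg[0]+.0022
    a=tool(*st,zs);b=tool(*tp,zt);print(a,b,(a-b)[:2], s['eef_pos'])
E
```

```text
w14 -0.014684552168586149 [-0.0023 -0.0024 -0.0022 -0.0017 -0.0029 -0.003  -0.0033] 0.09765433595485362
[ 0.0106 -0.0592 -0.0147] [ 0.0092 -0.0817 -0.0001] [0.0014 0.0225] [0.4582 0.2055 0.0977]
w15 -0.014817196854492606 [-0.0022 -0.0024 -0.0023 -0.0025 -0.003  -0.0033 -0.0029] 0.09741594550671734
[ 0.0103 -0.0577 -0.0148] [ 0.0094 -0.0819 -0.    ] [0.0009 0.0242] [0.4597 0.2049 0.0975]
w16 -0.014754544516625986 [-0.0045 -0.0043 -0.0038 -0.0036  0.0005  0.0025  0.0037] 0.010560799449924663
[ 0.0103 -0.0564 -0.0148] [ 0.0091 -0.0807 -0.0023] [0.0012 0.0243] [0.461  0.2048 0.0976]
```

Request:
{"op": "step_arm", "data": {
  "targets": [
    [[0,0,-0.005],[0,0,0],0.1],
    [[0,0,-0.01],[0,0,0],0.1],
    [[0,0,-0.02],[0,0,0],0.1],
    [[0,0,-0.03],[0,0,0],0.1],
    [[0,0,-0.03],[0,0,0],0.1],
    [[0,0,-0.02],[0,0,0],0.1],
    [[0,0,0],[0,0,0],0.1],
    [[0,0,0],[0,0,0],0.1]
  ]
}}

```text
t: 24.15
eef_pos: [0.461, 0.2051, 0.2135]
ee_rot: [-3.141, 0.0, -1.766]
force: [-0.7, -0.3, 0.4]
width: 0.048
```

```bash
python3 - <<'E'
from h import *
np.set_printoptions(precision=5,suppress=True)
s,p,d=wgrab('w17');print(s['t'],s['eef_pos'],s['force'],s['width'])
crop(p,130,60,240,190,3.1,'w17c.png')
p,d=viewer.grab_frame('side');crop(p,180,120,160,170,3.4,'s17.png')
C=cloud('wrist',np.load('w17.npz')['d'],wload('w17')[0]);
E
```

```text
24.15 [0.46095 0.2051  0.2135 ] [-0.72625 -0.34995  0.42896] 0.0479768393657643
```

View pics/w17c.png

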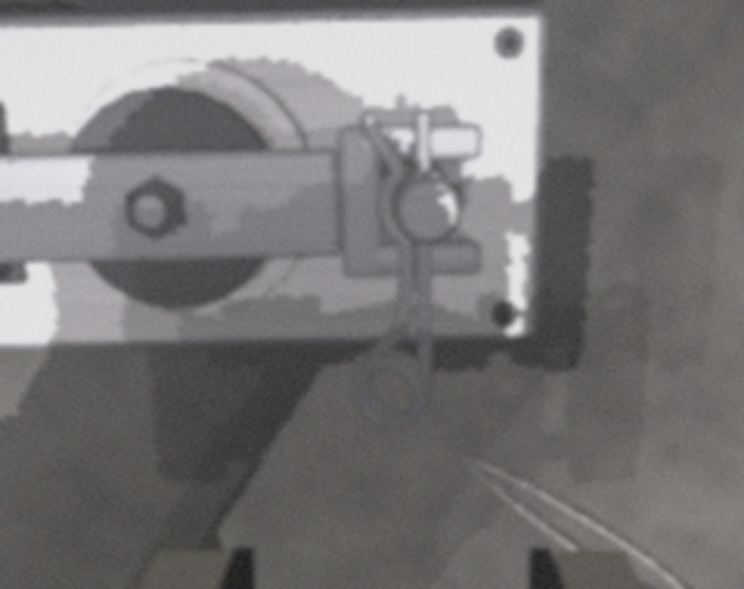

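View pics/s17.png

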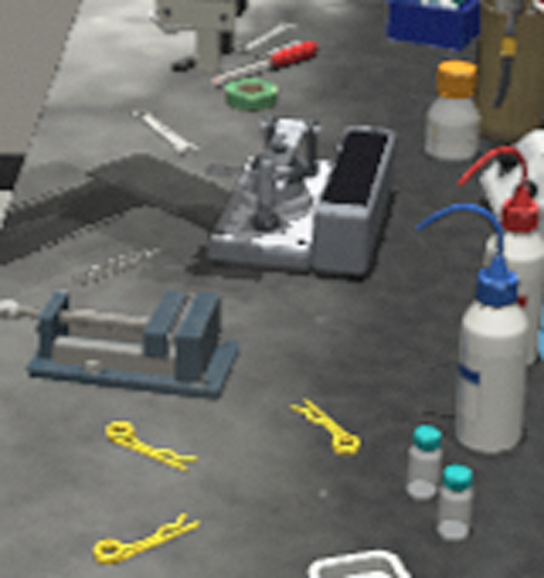

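```bash
python3 - <<'E'
from h import *
np.set_printoptions(precision=4,suppress=True)
s,p,d=wload('w17');C=cloud('wrist',d,s)
g=lambda u,v:np.array([np.median(C[int(60+v/3.1)-1:int(60+v/3.1)+2,int(130+u/3.1)-1:int(130+u/3.1)+2,i]) for i in range(3)])
for n,u,v in [('bar',50,200),('bar',250,190),('bar',320,200),('fork',360,200),('stud',428,210),('tip',422,120),('leg',424,270),('coilrim',428,385),('coilrim',390,420),('base',500,280)]: print(n,g(u,v))
f=lambda u,v,z: onz('wrist',130+u/3.1,60+v/3.1,z,s)
st=f(428,210,.1125);t=f(422,112,.100);c=f(391,388,.092)
X=np.array([.985,-.174]);print((t-st)[:2]@X,(c-st)[:2]@X,(t-c)[:2]@X)
E
```

```text
bar [0.5357 0.2864 0.0897]
bar [0.5274 0.2315 0.0893]
bar [0.5211 0.2124 0.0895]
fork [0.5189 0.2014 0.0894]
stud [0.5151 0.1835 0.1124]
tip [0.537  0.1807 0.102 ]
leg [0.4971 0.1881 0.0965]
coilrim [0.462  0.193  0.0915]
coilrim [0.4545 0.2062 0.0908]
base [0.4779 0.1626 0.0318]
0.023978009491912287 -0.053492158159239654 0.07747016765115194
```

```bash
python3 - <<'E'
from h import *
p,d=viewer.grab_frame('top');crop(p,165,140,200,130,4,'t18.png')
ticket.job_done();print(arm.get_state()['t'])
E
```

```text
the job is handed in; nothing more can be done
the job is handed in; nothing more can be done
```

View pics/t18.png

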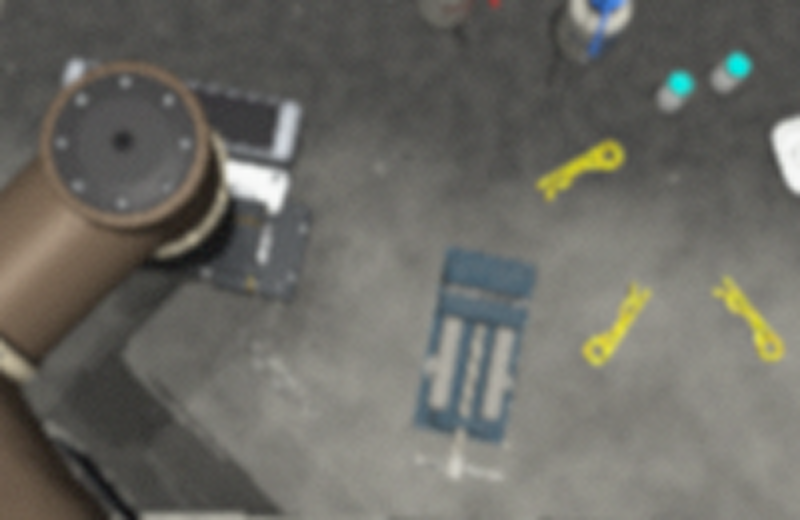

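I lowered the clamp bar fully over the stud, then took the bare-steel R-clip from the bench and pushed its leg through the cross-hole until the bow sprang home. I handed the job in at about 24 s, with the gripper open and well clear.

**Bar:** its top face measures 89.3 to 89.7 mm along its length, against 89.5 mm for fully down.

**Insertion:** the tip entered the hole on the first approach with no measurable contact force, so no up-and-down search was needed. Readings peaked near 6 N while the bow rode over the stud. They were taken only at the end of each move, so short peaks, such as the expected 10 to 15 N, may have been missed. After the bow passed over, the force fell to about 1 N at home.

**Final seat:** the pictures show the bow round the stud. The tip is 24.0 to 24.3 mm past the stud's axis and the coil 53.5 mm before it, against nominal 25 and 55 mm. The same view measures the clip about 2 mm short overall, so allowing for that puts it within about 0.5 mm of home.

**Disagreements in the checks:**
- After release the coil drooped several millimetres (about 7° of tilt in the hole's play), so the clip is not quite level.
- The bow's spread was judged only from the pictures.

**Other things:** the vials, wash bottle, yellow clips, vice and tweezers look unmoved in the last top picture. The spanner is hidden by the arm there, but the last side picture shows it in place.

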